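# Load the sample rotator and clamp its lid

## Robot

A 7-joint arm with a two-finger parallel gripper is mounted at the origin on the work surface. World frame = base frame: x ahead of the robot, y to its left, z up, the work surface at z = 0. Lengths are in m, angles in rad, forces in N, time in s.
With the tool pointing down it reaches from about 0.425 to 0.925 m from the base axis. Payload 6.8 kg.
Tool frame: the origin (TCP) lies where the fingers leave the gripper's body, on its centre line; the fingertips stand 73 mm ahead of it and the grasp point (between the pads) lies 54 mm ahead of it; z points along the fingers, y is the line along which they close (so a half turn about z gives the same grasp; the last joint's range is limited). The gripper opens to 85 mm and grips with 20 to 120 N. Pads are 22 mm wide; open, the fingers measure 114 mm over their backs; the gripper's body (76 mm by 85 mm) begins 54 mm behind the grasp point. The pads swing forward as they close: fully open they stand 13 mm farther back than shut.
Start: joints at [1.157, 0.477, 0.022, 1.555, -0.011, 1.109, -0.083], TCP at [0.203, -0.644, 0.304] pointing down, gripper open.
Joint ranges: [-2.96, 2.96], [-0.34, 2.1], [-1.41, 1.46], [0.24, 2.44], [-1.37, 4.51], [0.17, 1.92], [-2.96, 2.96]. Speed limits (rad/s): [2.39, 2.39, 3.14, 3.14, 3.14, 3.14, 3.14].

## Interface

Orientations are given as a rotation vector (axis times angle).
In Python, from bench import r gives the robot as it stands.
- The arm moves only by the shell command python3 drive.py 'ROWS' [OPENING] [FORCE]. ROWS is a JSON list of rows, 1 to 5 of them, each an object with the fields xyz (a list: dx, dy, dz in m), rotvec (a list: a rotation vector rx, ry, rz in rad); a field left out counts as zero; each row is the pose to reach, as a shift and turn from the pose commanded when the command began, along the tool's axes at that moment; what a row does not reach only later rows make up. A row lasts 1/10 s, in which the tool goes at most 0.05 m and 0.15 rad, less where a joint would pass 70% of its speed; a pose out of reach is approached as far as the arm can. OPENING is the finger opening in m, set as the command begins (- or left out keeps the last). The fingers move at their own pace and stop on an object; FORCE is the grip in N (left out, the last holds). Time passes only in rows, so rows that do not move let the fingers close. It prints the time, the measured TCP pose, the force, the opening and the grip force at its end. Input that does not fit is refused with a message, and nothing moves.
- r.get_obs(): the state, without advancing time (a new reading comes with each control period).
- r.grab_frame(name): name is "side" or "top"; returns (picture, depth): 420x560x3 uint8, blue, green, red; 420x560 float32, m along the optical axis (not along the pixel's ray), 0 where there is no reading.
- r.camera_info(name): a dict with "camera_matrix" (3x3 intrinsics, pixels), "R" (3x3) and "t" (3): a world point X has camera coordinates R X + t. Camera axes: x right, y down, z forward; pixel columns grow to the right and rows downward; lengths in m; the calibration is good to about 2 mm. A picture is of the moment at which its call begins. camera_info takes no time and is no camera call.
- r.hand_in(): hands the job in; it is judged then, once.
The state is a dict: "clock": time; "joints": joint angles; "qvel": joint speeds; "tau": joint torques, N m; "tcp_pos": TCP position; "orientation": TCP orientation; "contact_force": force on the tool from outside, world axes, zero at the start; "moment": the same for the moment, N m; "grip_width": finger opening in m; "gripper_force": force on a finger pad.
Only numpy, scipy, OpenCV 4.12 (cv2) and the standard library are available. Lean on these libraries where they do the work, as an engineer would, in place of code of your own. Each camera call takes 0.05 s, during which the arm holds its last target. There are 200 camera calls.

## Task

Pull the sample rotator's hand brake up to its last notch so that the rotor is held, then stand every jar in a well of its own on the rotor. Slide the slotted lid under the raised wing nut and let it down fully home on the stud's shoulder, spin the wing nut down until it clamps the lid snugly, then press the brake's release button so that the lever drops right back. Leave the beaker, the tripod and the wash bottle where they are.

Things in the scene. Friction and masses are not known exactly. Their poses are not given: they have to be found in the camera images.
- rotor: aluminium turntable, 196 mm diameter, 20 mm thick, on a fixed white stand; turns freely about the upright stud (easier than the nut on its thread) unless braked. Origin on the axis at the deck's underside, 55 mm above the bench. In its centre: column 52 mm diameter up to 97 mm above the origin, on it a shoulder 28 mm diameter and 5 mm high, then the 16 mm threaded stud up into the nut
- well_1 (a point): centre of the floor of a round jar well on the rotor deck: 48 mm inside diameter, walls 14 mm high, 54 mm outside; 74 mm from the rotor axis, wells 120 degrees apart; turns with the rotor; floor 75 mm above the bench
- well_2 (a point): centre of the floor of a round jar well on the rotor deck: 48 mm inside diameter, walls 14 mm high, 54 mm outside; 74 mm from the rotor axis, wells 120 degrees apart; turns with the rotor; floor 75 mm above the bench (next well)
- well_3 (a point): centre of the floor of a round jar well on the rotor deck: 48 mm inside diameter, walls 14 mm high, 54 mm outside; 74 mm from the rotor axis, wells 120 degrees apart; turns with the rotor; floor 75 mm above the bench (third well)
- seat (a point): point on the rotor axis at the top of the 52 mm column, 152 mm above the bench, where the lid's underside comes to rest; axes as the rotor's
- wing_nut: steel washer, 52 mm diameter and 4 mm thick, carried under the wing nut; it rises and sinks with the nut but does not turn on the lid. Origin on the rotor axis at the washer's underside; at the start this is 180 to 184 mm above the bench (28 to 32 mm above the seat), 160 mm when it clamps the seated lid. The nut never leaves the stud
- wings (a point): dark steel wing nut above the washer: hub of 24 mm diameter, then a straight solid upright wing bar, 56 mm long, 12 mm thick and 24 mm high, on top of it; the stud does not come through. This point is on the axis, 40 mm above the washer's underside and 8 mm below the top of the wings, at a good height to grip; its x axis runs along the wing bar (grip across it, along y). The same after a half turn
- nut_turn (a joint): turn of the wing nut relative to the rotor (rad), growing clockwise seen from above; the nut sinks 14 mm a turn (2.23 mm per rad). Starts at 0.9 to 2.6, is snug on the seated lid at about 11.7; turns with a drag of 0.04 N m, then stiffens sharply; stays where it is left
- brake_lever (a joint): hand brake lever angle (rad): 0 is off, 40 degrees above level, leaning away from the rotor; grows as pulled up. First notch 0.40 (no braking yet), last notch 0.70 (holds the rotor against 0.4 N m), end stop 0.80: pull a little past a notch until it clicks, and it settles back on it when let go. A spring (0.2 to 0.3 N m) pulls it to 0; a notch holds it until the release button is pressed
- lever_grip (a point): centre of the lever's grip: level round black crossbar, 16 mm diameter, between two side arms 50 mm apart inside, along the x axis of this point; 110 mm from the hinge line, which is parallel to it, 65 mm above the bench and 134 mm from the rotor axis. Bar 136 mm above the bench when off, 173 mm on the last notch, moving up and towards the rotor; up to 10 N at the bar
- release (a joint): travel of the brake's release button (m), 0 up, at most 0.009 pressed; also the spring pawl, so it dips while the lever clicks over a notch. Past about 0.007 it frees the lever
- release_top (a point): centre of the top of the round black release button, 26 mm diameter, on a 50 mm square housing beside the lever, on the robot's side; 62 mm above the bench when up, pressed straight down with 5 to 8 N
- lid: flat round aluminium lid, 176 mm diameter, 8 mm thick, 0.32 kg, lying on the bench to the left (+y) of the rotator. Origin at the centre of its underside, z up. Square centre hole of 34 mm (drops over the 28 mm shoulder), from which a slot 22 mm wide (lets the stud pass) runs out along the lid's +x to the rim; a black handle bar stands on the top at x = -66 mm
- lid_handle (a point): lid handle: upright bar 60 mm long (along the lid's y), 12 mm thick (along the lid's x) and 22 mm high, top 30 mm above the lid's underside; this point is on its middle, 20 mm above the underside; axes as the lid's
- jar_1: round amber glass sample jar with a white screw cap of the same width: 42 mm diameter, 70 mm tall, about 0.12 kg, origin at the centre of its underside, z up; one to three jars are present, standing on the bench to the right (-y) of the rotator; its state is None if absent
- jar_2: round amber glass sample jar with a white screw cap of the same width: 42 mm diameter, 70 mm tall, about 0.12 kg, origin at the centre of its underside, z up; one to three jars are present, standing on the bench to the right (-y) of the rotator; its state is None if absent
- jar_3: round amber glass sample jar with a white screw cap of the same width: 42 mm diameter, 70 mm tall, about 0.12 kg, origin at the centre of its underside, z up; one to three jars are present, standing on the bench to the right (-y) of the rotator; its state is None if absent
- beaker: empty glass beaker, 80 mm diameter, 100 mm tall; bystander
- tripod: dark iron tripod, 130 mm tall; bystander
- wash_bottle: white wash bottle, 66 mm diameter, 200 mm tall; bystander

How it is judged:
On the way, in this order (a step that is already met when the one before it is completed fails the run):
1. the brake lever is on its last notch and let go (value of joint brake_lever above 0.64 rad and contact force between the fingers and anything else below 0.3 N), for 0.3 s.
2. every jar stands in a well (((horizontal distance between jar_1 and well_1 below 0.008 m and z of jar_1 in the frame of rotor between 0.016 and 0.024 m and angle between jar_1's own z axis and vertical below 0.08 rad) or (horizontal distance between jar_1 and well_2 below 0.008 m and z of jar_1 in the frame of rotor between 0.016 and 0.024 m and angle between jar_1's own z axis and vertical below 0.08 rad) or (horizontal distance between jar_1 and well_3 below 0.008 m and z of jar_1 in the frame of rotor between 0.016 and 0.024 m and angle between jar_1's own z axis and vertical below 0.08 rad)) and ((horizontal distance between jar_2 and well_1 below 0.008 m and z of jar_2 in the frame of rotor between 0.016 and 0.024 m and angle between jar_2's own z axis and vertical below 0.08 rad) or (horizontal distance between jar_2 and well_2 below 0.008 m and z of jar_2 in the frame of rotor between 0.016 and 0.024 m and angle between jar_2's own z axis and vertical below 0.08 rad) or (horizontal distance between jar_2 and well_3 below 0.008 m and z of jar_2 in the frame of rotor between 0.016 and 0.024 m and angle between jar_2's own z axis and vertical below 0.08 rad)) and ((horizontal distance between jar_3 and well_1 below 0.008 m and z of jar_3 in the frame of rotor between 0.016 and 0.024 m and angle between jar_3's own z axis and vertical below 0.08 rad) or (horizontal distance between jar_3 and well_2 below 0.008 m and z of jar_3 in the frame of rotor between 0.016 and 0.024 m and angle between jar_3's own z axis and vertical below 0.08 rad) or (horizontal distance between jar_3 and well_3 below 0.008 m and z of jar_3 in the frame of rotor between 0.016 and 0.024 m and angle between jar_3's own z axis and vertical below 0.08 rad)) and contact force between the fingers and anything else below 0.3 N), for 0.2 s.
3. the lid lies home on the stud's shoulder, under the nut, and is let go (horizontal distance between lid and seat below 0.006 m and z of lid in the frame of seat between -0.003 and 0.0025 m and angle between lid's own z axis and vertical below 0.03 rad and contact force between the fingers and anything else below 0.3 N), for 0.2 s.
4. the wing nut clamps the lid (horizontal distance between lid and seat below 0.006 m and z of lid in the frame of seat between -0.003 and 0.0025 m and angle between lid's own z axis and vertical below 0.03 rad and contact force between wing_nut and lid above 3 N and value of joint brake_lever above 0.64 rad), for 0.2 s.
5. the brake is released (value of joint brake_lever below 0.08 rad), for 0.2 s.
At the end, for the whole second after the job is handed in: every jar stands upright in a well of the rotor (within 8 mm of its centre, foot on the floor), the lid is flat on the seat (within 6 mm of the axis, not more than 2.5 mm high), the nut's washer presses on it with more than 3 N, the brake lever is down (below 0.08 rad) and all is at rest (((horizontal distance between jar_1 and well_1 below 0.008 m and z of jar_1 in the frame of rotor between 0.016 and 0.024 m and angle between jar_1's own z axis and vertical below 0.08 rad) or (horizontal distance between jar_1 and well_2 below 0.008 m and z of jar_1 in the frame of rotor between 0.016 and 0.024 m and angle between jar_1's own z axis and vertical below 0.08 rad) or (horizontal distance between jar_1 and well_3 below 0.008 m and z of jar_1 in the frame of rotor between 0.016 and 0.024 m and angle between jar_1's own z axis and vertical below 0.08 rad)) and ((horizontal distance between jar_2 and well_1 below 0.008 m and z of jar_2 in the frame of rotor between 0.016 and 0.024 m and angle between jar_2's own z axis and vertical below 0.08 rad) or (horizontal distance between jar_2 and well_2 below 0.008 m and z of jar_2 in the frame of rotor between 0.016 and 0.024 m and angle between jar_2's own z axis and vertical below 0.08 rad) or (horizontal distance between jar_2 and well_3 below 0.008 m and z of jar_2 in the frame of rotor between 0.016 and 0.024 m and angle between jar_2's own z axis and vertical below 0.08 rad)) and ((horizontal distance between jar_3 and well_1 below 0.008 m and z of jar_3 in the frame of rotor between 0.016 and 0.024 m and angle between jar_3's own z axis and vertical below 0.08 rad) or (horizontal distance between jar_3 and well_2 below 0.008 m and z of jar_3 in the frame of rotor between 0.016 and 0.024 m and angle between jar_3's own z axis and vertical below 0.08 rad) or (horizontal distance between jar_3 and well_3 below 0.008 m and z of jar_3 in the frame of rotor between 0.016 and 0.024 m and angle between jar_3's own z axis and vertical below 0.08 rad)) and horizontal distance between lid and seat below 0.006 m and z of lid in the frame of seat between -0.003 and 0.0025 m and angle between lid's own z axis and vertical below 0.03 rad and contact force between wing_nut and lid above 3 N and value of joint brake_lever below 0.08 rad and velocity of joint brake_lever below 0.1 rad/s and linear speed of lid below 0.03 m/s and linear speed of each of jar_1, jar_2, jar_3 below 0.05 m/s); the robot touches nothing.
It fails at once if the beaker is pushed more than 3 cm (distance of beaker from where it was at the start of the episode above 0.03 m).
It fails at once if the tripod is pushed more than 3 cm (distance of tripod from where it was at the start of the episode above 0.03 m).
It fails at once if the wash bottle is pushed more than 3 cm (distance of wash_bottle from where it was at the start of the episode above 0.03 m).
Of jar_1, jar_2, jar_3 only 1 to 3 are there at a start; the rules pass over those that are not, and their reading is None.
At some moment in a run one of lid may be knocked a few centimetres aside while the robot is not near it.
It also fails if it takes over 210 s, if anything falls off the work surface, if the arm or the gripper's body presses on something with over 40 N, if the wrist force passes 120 N, or if a joint passes its speed limit or range.

## Working session

There is one attempt and no reset: what is moved stays moved. The work goes in short steps, Python scripts to look and compute and a shell command to move; the robot and the scene stay as the last step left them, time stands still between calls to the robot, and variables do not carry over. Pictures are saved under pics/ and viewed, at most 16 in all, crops included, and the job is handed in when it is done.

```bash
ls; mkdir -p pics
python3 - <<'E'
from bench import r
import cv2,numpy as np
o=r.get_obs(); print({k:np.round(v,3) for k,v in o.items()})
for n in("side","top"):
    im,d=r.grab_frame(n); cv2.imwrite(f"pics/{n}0.png",im); np.savez(f"{n}0.npz",im=im,d=d)
    c=r.camera_info(n); print(n,c)
E
```

```text
bench.py
drive.py
pics
{'clock': np.float64(0.0), 'joints': array([ 1.157,  0.478,  0.022,  1.556, -0.012,  1.109, -0.083]), 'qvel': array([ 0.   , -0.   , -0.   , -0.002, -0.001,  0.001, -0.001]), 'tau': array([ 1.0000e-03, -5.9645e+01,  1.6080e+00, -2.8120e+01,  1.2000e-02,
        9.0000e-03,  0.0000e+00]), 'tcp_pos': array([ 0.203, -0.643,  0.303]), 'orientation': array([-3.103e+00, -4.780e-01,  1.000e-03]), 'contact_force': array([0.166, 0.302, 0.177]), 'moment': array([ 0.019,  0.044, -0.01 ]), 'gripper_force': np.float64(0.0), 'grip_width': np.float64(0.085)}
side {'camera_matrix': array([[424.92893282,   0.        , 277.85490473],
       [  0.        , 424.92893282, 206.81944011],
       [  0.        ,   0.        ,   1.        ]]), 'R': array([[-0.95312766, -0.30239766, -0.01016475],
       [-0.13478471,  0.4544261 , -0.88052825],
       [ 0.27088881, -0.83788578, -0.47388467]]), 't': array([0.5721264 , 0.23376899, 1.01578219])}
top {'camera_matrix': array([[417.32273404,   0.        , 280.10781054],
       [  0.        , 417.32273404, 208.00566043],
       [  0.        ,   0.        ,   1.        ]]), 'R': array([[-0.0052481 , -0.99998568,  0.00105221],
       [-0.97669346,  0.00490007, -0.21458303],
       [ 0.2145748 , -0.00215384, -0.97670518]]), 't': array([0.00684626, 0.61737397, 0.96884559])}
```
View pics/top0.png

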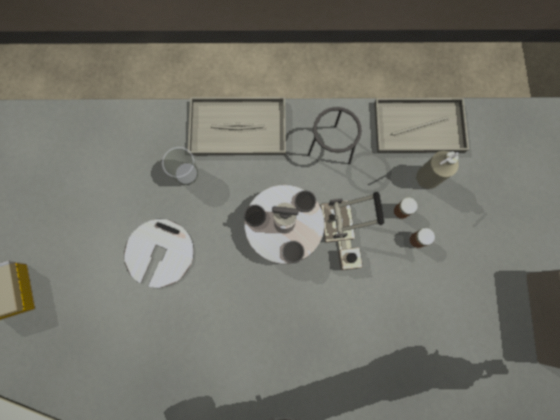

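View pics/side0.png

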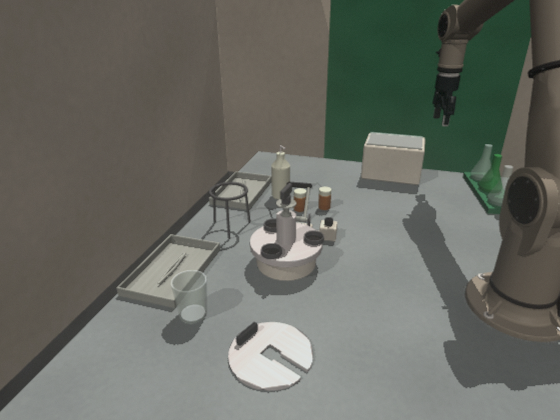

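The top view shows the rotor at about (284,224) and its wing bar at (285,211). The wells are at (305,201), (257,215) and (292,250). The lever bar is at (379,208), the button at (351,258), and two jars at (407,208) and (424,238). The lid is at (158,253) with its handle at (167,229). The side view shows the same layout. I'll enlarge the rotator area next.

Create h.py:
```python
from bench import r
import cv2,numpy as np
from scipy.spatial.transform import Rotation as Ro
def cam(n):
    c=r.camera_info(n); return c["camera_matrix"],c["R"],c["t"]
def ray(n,u,v,z):   # pixel onto plane height z
    K,R,t=cam(n); d=R.T@np.linalg.solve(K,[u,v,1]); C=-R.T@t; return C+d*(z-C[2])/d[2]
def cloud(n,d):
    K,R,t=cam(n); v,u=np.mgrid[:420,:560]
    p=np.stack([(u-K[0,2])/K[0,0]*d,(v-K[1,2])/K[1,1]*d,d],-1)
    return (p-t)@R
def two(uvt,uvs):   # triangulate
    Ps=[]
    for n in("top","side"):
        K,R,t=cam(n); Ps.append(K@np.c_[R,t])
    X=cv2.triangulatePoints(Ps[0],Ps[1],np.float64(uvt).reshape(2,1),np.float64(uvs).reshape(2,1)).ravel(); return X[:3]/X[3]
def pix(n,X):
    K,R,t=cam(n); p=K@(R@np.asarray(X)+t); return p[:2]/p[2]
def tool(target,yaw_y=None,show=True):
    """shift in tool axes from present TCP to target TCP position"""
    o=r.get_obs(); R=Ro.from_rotvec(o["orientation"]).as_matrix(); return R.T@(np.asarray(target)-o["tcp_pos"])
```

Run:
```python
from h import *
im=np.load("top0.npz")["im"];d=np.load("top0.npz")["d"]
c=im[165:275,225:445]; cv2.imwrite("pics/crop1.png",cv2.convertScaleAbs(cv2.resize(c,None,fx=3.6,fy=3.6,interpolation=cv2.INTER_CUBIC),alpha=1.4))
P=cloud("top",d)
for u,v in[(284,224),(285,211),(290,212),(379,208),(377,195),(381,220),(408,205),(425,234),(351,258),(305,201),(257,215),(292,250),(158,270),(167,229),(140,255),(345,245)]: print((u,v),P[v,u].round(4))
im=np.load("side0.npz")["im"]; c=im[165:315,225:345]; cv2.imwrite("pics/crop2.png",cv2.convertScaleAbs(cv2.resize(c,None,fx=4,fy=4,interpolation=cv2.INTER_CUBIC),alpha=1.4))
```

```text
(284, 224) [ 0.5557 -0.0043  0.1857]
(285, 211) [ 0.5755 -0.0061  0.2282]
(290, 212) [ 0.573  -0.0165  0.23  ]
(379, 208) [ 0.5998 -0.2235  0.1421]
(377, 195) [ 0.6302 -0.2202  0.1438]
(381, 220) [ 0.5715 -0.2262  0.143 ]
(408, 205) [ 0.6225 -0.313   0.0715]
(425, 234) [ 0.5498 -0.3494  0.0712]
(351, 258) [ 0.4934 -0.1683  0.0603]
(305, 201) [ 0.633  -0.0579  0.0753]
(257, 215) [0.5977 0.0603 0.0781]
(292, 250) [ 0.5121 -0.0245  0.0736]
(158, 270) [0.4703 0.3142 0.0106]
(167, 229) [0.5724 0.2918 0.0295]
(140, 255) [0.509  0.3635 0.0072]
(345, 245) [ 0.5313 -0.1624  0.0128]
```

View pics/crop1.png

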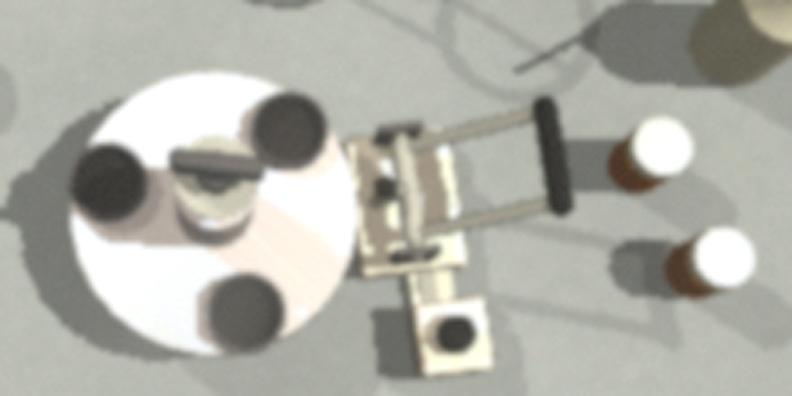

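View pics/crop2.png

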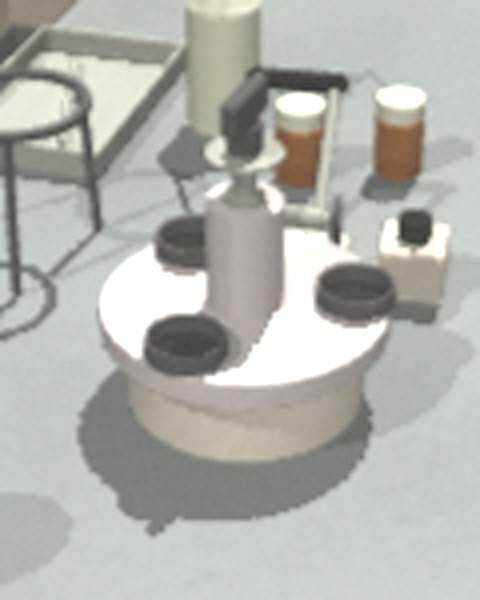

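The enlarged top crop shows the three dark wells, the wing bar roughly along y, the lever bar roughly along x, the button and two jars. The side crop agrees: there are two jars, and the washer sits on the nut above the column. Now I'll measure.

```bash
cat > m.py <<'E'
from h import *
import sys
T=np.load(sys.argv[1]);S=np.load(sys.argv[2]);
def fitc(p):
    A=np.c_[2*p,np.ones(len(p))]; s=np.linalg.lstsq(A,(p**2).sum(1),rcond=None)[0]; return s[:2],np.sqrt(s[2]+s[:2]@s[:2])
def blobs(n,mask,lo,hi):
    cs,_=cv2.findContours(mask.astype(np.uint8),cv2.RETR_EXTERNAL,cv2.CHAIN_APPROX_NONE)
    return [c[:,0,:].astype(float) for c in cs if lo<cv2.contourArea(c)<hi]
def circ(n,b,z): return fitc(np.array([ray(n,u,v,z)[:2] for u,v in b]))
P={"top":cloud("top",T["d"]),"side":cloud("side",S["d"])}; I={"top":T["im"],"side":S["im"]}
def box(n,x0,x1,y0,y1,z0,z1):
    p=P[n]; return (p[...,0]>x0)&(p[...,0]<x1)&(p[...,1]>y0)&(p[...,1]<y1)&(p[...,2]>z0)&(p[...,2]<z1)
def pca(q):
    c=q.mean(0); w,v=np.linalg.eigh(np.cov((q-c)[:,:2].T)); a=v[:,1]; s=(q-c)[:,:2]@a; return c,np.degrees(np.arctan2(a[1],a[0])),s.min(),s.max()
E
cat > a.py <<'E'
exec(open("m.py").read())
for n in P:
    print("==",n); im=I[n]; g=im.max(2)
    print("C",-cam(n)[1].T@cam(n)[2])
    m=box(n,.45,.68,-.11,.11,.07,.082)&(g>140); b=blobs(n,m,2000,9e9)
    for c in b: h=cv2.convexHull(c.astype(np.float32))[:,0]; print("rotor",circ(n,h,.075))
    for c in blobs(n,box(n,.45,.68,-.12,.12,.06,.1)&(g<90),100,3000): print("well", c.mean(0), circ(n,c,.082))
    m=box(n,.45,.75,-.5,-.2,.055,.085)&(g>130)
    for c in blobs(n,m,60,900): print("cap",c.mean(0),circ(n,c,.070))
    m=box(n,.5,.7,-.26,-.18,.115,.18)&(g<80); q=P[n][m]; print("bar",len(q),pca(q),q[:,2].max())
    m=box(n,.45,.54,-.21,-.13,.05,.075)&(g<80); q=P[n][m]; print("button",len(q),q.mean(0),np.median(q[:,2]))
    for c in blobs(n,m,10,900): print("button c",circ(n,c,.060))
    m=box(n,.5,.65,-.06,.06,.198,.26)&(g<110); q=P[n][m]; print("wings",len(q),pca(q),q[:,2].max())
    m=box(n,.5,.65,-.06,.06,.17,.195); q=P[n][m]; print("washer",len(q),q.mean(0),np.percentile(q[:,2],[10,50,90]))
    m=box(n,.4,.7,.2,.45,.003,.016)&(g>140); 
    for c in blobs(n,m,1000,9e9): h=cv2.convexHull(c.astype(np.float32))[:,0]; print("lid",circ(n,h,.008))
    m=box(n,.4,.7,.2,.45,.018,.045)&(g<90); q=P[n][m]; print("handle",len(q),pca(q),np.percentile(q[:,2],[50,95]))
E
python3 a.py top0.npz side0.npz
```

```text
== top
C [0.3951312  0.00590772 1.07874729]
well [292.75438596 251.84210526] (array([ 0.50664188, -0.02590926]), np.float64(0.023722031243737177))
well [254.53448276 215.62068966] (array([0.59526494, 0.06604557]), np.float64(0.025468374712081594))
well [304.38596491 201.03508772] (array([ 0.63194323, -0.05630737]), np.float64(0.024504018122894912))
cap [426.        236.2173913] (array([ 0.54414424, -0.35187189]), np.float64(0.019546508188362895))
cap [408.95454545 205.56818182] (array([ 0.62137983, -0.31571036]), np.float64(0.019559382744483374))
bar 218 (array([ 0.59961928, -0.22187784,  0.14133599]), np.float64(-173.47376651070306), np.float64(-0.038965942866576946), np.float64(0.03729632872470945)) 0.1465215001262871
button 64 [ 0.49447374 -0.16814251  0.06152718] 0.061342801155493294
button c (array([ 0.49463611, -0.16840896]), np.float64(0.009939302177726437))
wings 208 (array([ 0.57507961, -0.00546048,  0.22521531]), np.float64(83.86865788595794), np.float64(-0.02755834652950619), np.float64(0.026767776976169486)) 0.2362317970060017
washer 236 [ 0.57292084 -0.00625568  0.187629
[... 772 characters left out ...]
t64(0.03289525886596154)) 0.14546269463775152
button 46 [ 0.4946436  -0.16357774  0.05881967] 0.060255234034153435
button c (array([ 0.49477435, -0.16127795]), np.float64(0.015028725516537913))
wings 158 (array([0.57648616, 0.0015236 , 0.21943398]), np.float64(79.11671308080973), np.float64(-0.03290607176367839), np.float64(0.02279683184928782)) 0.23339389800669466
washer 144 [0.57717883 0.00230481 0.18717741] [0.18541749 0.18783106 0.19076028]
lid (array([0.51622134, 0.31853676]), np.float64(0.08840174485917891))
handle 160 (array([0.57638638, 0.29795668, 0.0267481 ]), np.float64(68.53603932236736), np.float64(-0.030368344304077578), np.float64(0.026303472143657088)) [0.02821802 0.03098238]
```

```bash
python3 - <<'E'
exec(open("m.py").read().replace("sys.argv[1]","'top0.npz'").replace("sys.argv[2]","'side0.npz'"))
for n in P:
    q=P[n][box(n,.6,.8,-.55,-.3,.08,.25)]; print(n,"bottle",q.mean(0),np.percentile(q,[2,98],axis=0))
    q=P[n][box(n,.62,.9,-.25,.05,.11,.16)]; print("tripod",q.mean(0),np.percentile(q,[2,98],axis=0))
E
python3 drive.py '[{"rotvec": [0,0,0.19]},{"rotvec": [0,0,0.19]}]'
python3 drive.py '[{"xyz": [0.18,-0.155,0]},{"xyz": [0.18,-0.155,0]},{"xyz": [0.18,-0.155,0]},{"xyz": [0.18,-0.155,0]},{"xyz": [0.18,-0.155,0]}]'
python3 drive.py '[{"xyz": [0.18,-0.155,0]},{"xyz": [0.18,-0.155,0]},{"xyz": [0.18,-0.155,0]},{"xyz": [0.18,-0.155,0]},{"xyz": [0.18,-0.155,0]}]'
python3 -c "
from h import *
o=r.get_obs();print(o['tcp_pos'],Ro.from_rotvec(o['orientation']).as_matrix().round(3));print(tool([.600,-.222,.25]))"
```

```text
top bottle [ 0.70387509 -0.38206544  0.13205743] [[ 0.68080227 -0.41800001  0.08323779]
 [ 0.73933831 -0.35969998  0.19972285]]
tripod [ 0.76859156 -0.14825054  0.13194581] [[ 0.62327076 -0.22278095  0.11323986]
 [ 0.85329571 -0.0795801   0.14368249]]
side bottle [ 0.70993686 -0.3737564   0.1229769 ] [[ 0.68341606 -0.39680555  0.08147256]
 [ 0.74306098 -0.3566522   0.19396317]]
tripod [ 0.78957203 -0.13162162  0.13116117] [[ 0.62528336 -0.21491925  0.11494776]
 [ 0.85482095 -0.07609467  0.14225159]]
clock: 0.3
tcp_pos: [0.2031, -0.6434, 0.3033]
orientation: [-3.136, -0.175, 0.001]
contact_force: [-0.1, -0.2, -0.0]
grip_width: 0.0855
gripper_force: 0.0
clock: 0.8
tcp_pos: [0.3664, -0.4658, 0.3036]
orientation: [-3.135, -0.186, -0.001]
contact_force: [1.0, 0.2, -1.4]
grip_width: 0.0853
gripper_force: 0.0
clock: 1.3
tcp_pos: [0.5269, -0.2908, 0.3037]
orientation: [-3.135, -0.186, -0.0]
contact_force: [-0.2, -0.3, 0.3]
grip_width: 0.0856
gripper_force: 0.0
[ 0.52694003 -0.29077621  0.30365529] [[ 0.993  0.118  0.   ]
 [ 0.118 -0.993  0.001]
 [ 0.    -0.001 -1.   ]]
[ 0.08067179 -0.05957789  0.05375271]
```

```bash
python3 drive.py '[{"xyz": [0.076,-0.058,0.054]},{"xyz": [0.076,-0.058,0.054]},{"xyz": [0.076,-0.058,0.054]},{"xyz": [0.076,-0.058,0.054]}]'
python3 - <<'E'
from h import *
print(tool([.600,-.222,.190]))
im,d=r.grab_frame("side"); np.savez("s1.npz",im=im,d=d)
im2,d2=r.grab_frame("top")
a=im[130:290,230:370]; b=im2[150:310,300:440]
cv2.imwrite("pics/lev1.png",cv2.resize(np.hstack([a,b]),None,fx=2.8,fy=2.8,interpolation=cv2.INTER_CUBIC))
E
```

```text
clock: 1.7
tcp_pos: [0.5942, -0.2253, 0.248]
orientation: [-3.134, -0.188, 0.004]
contact_force: [-0.4, -0.3, 0.8]
grip_width: 0.0856
gripper_force: 0.0
[ 0.00627763 -0.00243199  0.05803876]
```

View pics/lev1.png

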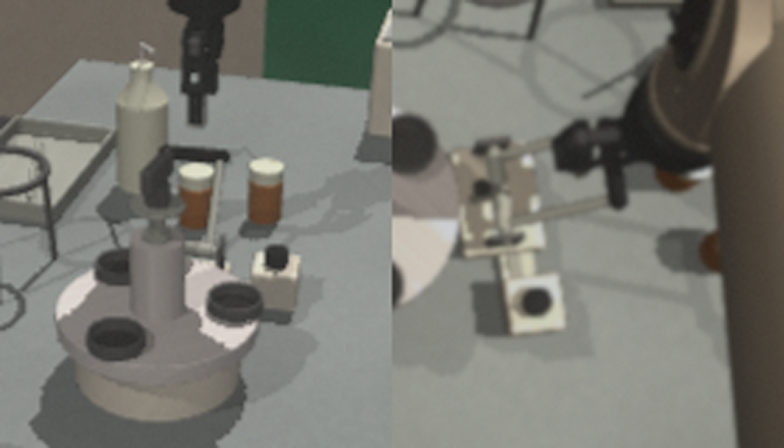

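The gripper is straddling the bar, directly above it in both views. I'll descend, grip and pull along the arc.

```bash
python3 drive.py '[{"xyz": [0.006,-0.002,0.03]},{"xyz": [0.006,-0.002,0.058]},{"xyz": [0.006,-0.002,0.058]},{"xyz": [0.006,-0.002,0.058]}]'
python3 drive.py '[{},{},{},{},{}]' 0 50
python3 -c "
from h import *
o=r.get_obs();print(o['tcp_pos'],o['contact_force'],o['moment'])"
```

```text
clock: 2.2
tcp_pos: [0.5988, -0.227, 0.1929]
orientation: [3.136, 0.178, -0.0]
contact_force: [0.7, -0.2, 0.0]
grip_width: 0.0853
gripper_force: 0.0
clock: 2.7
tcp_pos: [0.5997, -0.2229, 0.1925]
orientation: [-3.133, -0.183, 0.0]
contact_force: [-4.2, -5.0, 10.1]
grip_width: 0.0144
gripper_force: 48.8
[ 0.59967482 -0.2229061   0.19253502] [-4.17604466 -4.99172034 10.05305584] [-1.33033292  1.45400201 -0.10986996]
```

```bash
python3 drive.py '[{"xyz": [0,-0.006,-0.006]},{"xyz": [0,-0.0113,-0.0116]},{"xyz": [0,-0.018,-0.017]},{"xyz": [0,-0.0241,-0.0213]},{"xyz": [0,-0.0241,-0.0213]}]'
python3 drive.py '[{"xyz": [0,-0.007,-0.004]},{"xyz": [0,-0.014,-0.008]},{"xyz": [0,-0.021,-0.011]},{"xyz": [0,-0.029,-0.0135]},{"xyz": [0,-0.029,-0.0135]}]'
python3 drive.py '[{"xyz": [0,-0.009,-0.002]},{"xyz": [0,-0.0178,-0.0037]},{"xyz": [0,-0.0178,-0.0037]}]'
python3 - <<'E'
from h import *
o=r.get_obs();print(o['tcp_pos'],o['contact_force'],o['moment'])
E
```

```text
clock: 3.2
tcp_pos: [0.597, -0.2014, 0.2141]
orientation: [3.135, 0.182, 0.002]
contact_force: [3.9, -2.6, -4.4]
grip_width: 0.0143
gripper_force: 49.3
clock: 3.7
tcp_pos: [0.5942, -0.1754, 0.2293]
orientation: [3.131, 0.178, 0.006]
contact_force: [0.6, -7.5, 6.1]
grip_width: 0.0141
gripper_force: 49.1
clock: 4.0
tcp_pos: [0.5924, -0.1581, 0.234]
orientation: [3.131, 0.178, 0.007]
contact_force: [-0.9, -7.6, 12.3]
grip_width: 0.0139
gripper_force: 51.5
[ 0.59244165 -0.15805421  0.23402845] [-0.94161449 -7.58147686 12.28289534] [-2.01270199  0.10960023 -0.10712838]
```

```bash
python3 drive.py '[{"xyz": [0,-0.003,-0.0005]},{"xyz": [0,-0.005,-0.0005]},{"xyz": [0,-0.005,-0.0005]}]'
python3 drive.py '[{},{},{}]' 0.06
python3 drive.py '[{},{"xyz": [0,0,-0.03]},{"xyz": [0,0,-0.08]},{"xyz": [0,0,-0.08]},{"xyz": [0,0,-0.08]}]'
python3 - <<'E'
from h import *
for n,sl in(("side",np.s_[130:290,230:370]),("top",np.s_[150:310,300:440])):
    im,d=r.grab_frame(n); np.savez(n+"2.npz",im=im,d=d); q=cloud(n,d)
    m=(abs(q[...,0]-.6)<.06)&(q[...,1]<-.12)&(q[...,1]>-.26)&(q[...,2]>.125)&(q[...,2]<.195)&(im.max(2)<90); p=q[m]; print(n,len(p),p.mean(0),p.max(0))
    im=im[sl]; a=im if n=="side" else np.hstack([a,im]); a=im if n=="side" else a
cv2.imwrite("pics/lev2.png",cv2.resize(a,None,fx=2.8,fy=2.8,interpolation=cv2.INTER_CUBIC))
print(r.get_obs()["contact_force"])
E
```

```text
clock: 4.3
tcp_pos: [0.592, -0.1545, 0.2349]
orientation: [3.13, 0.176, 0.008]
contact_force: [-2.2, -9.8, 14.2]
grip_width: 0.0138
gripper_force: 51.2
clock: 4.6
tcp_pos: [0.5903, -0.1489, 0.2308]
orientation: [-3.135, -0.183, 0.002]
contact_force: [0.2, 0.4, -0.0]
grip_width: 0.0568
gripper_force: 0.0
clock: 5.1
tcp_pos: [0.5912, -0.1494, 0.3121]
orientation: [3.136, 0.182, 0.004]
contact_force: [-0.8, 0.0, 0.8]
grip_width: 0.0599
gripper_force: 0.0
side 124 [ 0.59429459 -0.15317819  0.17598443] [ 0.63137995 -0.14492433  0.18290148]
top 142 [ 0.57645629 -0.15922245  0.17622158] [ 0.60360516 -0.14985342  0.1838516 ]
[ 0.08567468 -0.27340972 -0.40137617]
```

View pics/lev2.png

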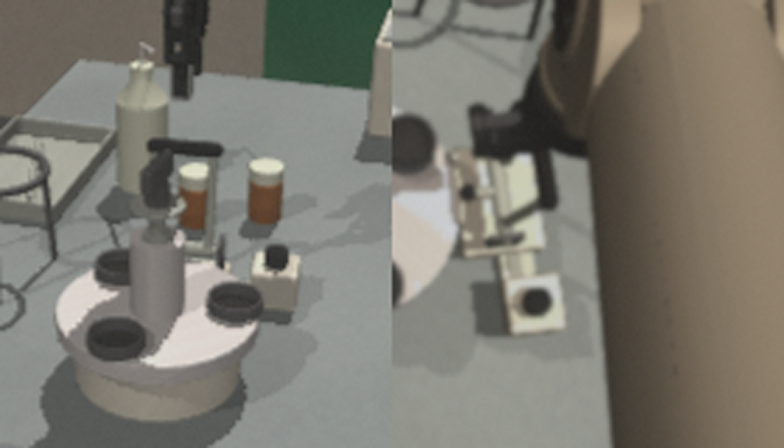

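The side view shows the lever bar raised nearly over its hinge at about z 0.174, y -0.157, which matches the last notch. Next I'll check the jars in both views.

Run:
```python
exec(open("m.py").read().replace("sys.argv[1]","'top0.npz'").replace("sys.argv[2]","'side2.npz'"))
for n in P:
    for j,(x,y) in dict(j1=(.6214,-.3157),j2=(.5441,-.3519)).items():
        m=box(n,x-.035,x+.035,y-.03,y+.04,.035,.09); q=P[n][m]; t=q[q[:,2]>.066]; print(n,j,len(q),fitc(q[:,:2]),"top",len(t),t.mean(0),np.percentile(q[:,2],97))
        w=box(n,x-.035,x+.035,y-.03,y+.04,.055,.09)&(I[n].min(2)>95)
        for c in blobs(n,w,20,900): print("   white",c.mean(0))
    
print(two((426,236.2),(325,192)), two((409,205.6),(300,194)))
for X in((.6214,-.3157,.07),(.5441,-.3519,.07)): print(pix("side",X),pix("top",X))
print(tool([.6214,-.3157,.17]),tool([.5441,-.3519,.17]))
```

```text
top j1 287 (array([ 0.61974349, -0.3141307 ]), np.float64(0.01581644498931877)) top 206 [ 0.62118963 -0.31548837  0.0696774 ] 0.07262289806386385
   white [408.71111111 205.77777778]
top j2 295 (array([ 0.54296207, -0.35037501]), np.float64(0.015703494370512543)) top 222 [ 0.54398042 -0.35189232  0.06968123] 0.07293316641571107
   white [425.78723404 236.46808511]
side j1 136 (array([ 0.62437571, -0.31044728]), np.float64(0.01616831125439635)) top 59 [ 0.62520565 -0.31075169  0.07000757] 0.07201990374646586
   white [298.67741935 192.25806452]
side j2 165 (array([ 0.54605342, -0.34740978]), np.float64(0.016775669880544346)) top 60 [ 0.54647491 -0.34875953  0.06990584] 0.07189815015627242
   white [324.46875 190.5    ]
[ 0.54629923 -0.35741042  0.05443541] [ 0.62424158 -0.32126046  0.05325438]
[300.25270685 190.28247306] [408.937855   205.54039064]
[325.34206616 188.59276108] [426.03338088 236.37826899]
[0.01206627 0.16892937 0.13968477] [-0.06890777  0.19592783  0.13982036]
```

```bash
python3 drive.py '[{"xyz": [-0.069,0.195,0]},{"xyz": [-0.069,0.195,0]},{"xyz": [-0.069,0.195,0]},{"xyz": [-0.069,0.195,0]},{"xyz": [-0.069,0.195,0]}]' 0.085
python3 drive.py '[{"xyz": [0,0,0.11]},{"xyz": [0,0,0.11]},{"xyz": [0,0,0.11]},{"xyz": [0,0,0.11]}]'
python3 -c "
from h import *
print(tool([.545,-.351,.099]),r.get_obs()['tcp_pos'])"
```

```text
clock: 5.7
tcp_pos: [0.5402, -0.3593, 0.3089]
orientation: [3.135, 0.165, -0.008]
contact_force: [0.2, 0.3, -0.5]
grip_width: 0.085
gripper_force: 0.0
clock: 6.1
tcp_pos: [0.5436, -0.3502, 0.1984]
orientation: [-3.133, -0.183, 0.008]
contact_force: [-0.4, -1.3, 0.5]
grip_width: 0.0851
gripper_force: 0.0
[0.00175906 0.00131896 0.09939543] [ 0.54361143 -0.3501951   0.19840679]
```

```bash
python3 drive.py '[{"xyz": [0.001,0.001,0.05]},{"xyz": [0.001,0.001,0.099]},{"xyz": [0.001,0.001,0.099]},{"xyz": [0.001,0.001,0.099]}]'
python3 drive.py '[{},{},{},{},{}]' 0 40
python3 drive.py '[{"xyz": [0,0,-0.2]},{"xyz": [0,0,-0.2]},{"xyz": [0,0,-0.2]},{"xyz": [0,0,-0.2]},{"xyz": [0,0,-0.2]}]'
python3 -c "
from h import *
print(tool([.507,-.026,.3]),r.get_obs()['tcp_pos'])"
```

```text
clock: 6.5
tcp_pos: [0.547, -0.3526, 0.1039]
orientation: [3.136, 0.182, 0.002]
contact_force: [0.6, 0.2, 1.4]
grip_width: 0.0849
gripper_force: 0.0
clock: 7.0
tcp_pos: [0.5469, -0.3528, 0.1044]
orientation: [3.135, 0.181, 0.004]
contact_force: [-1.9, 0.8, 8.7]
grip_width: 0.0412
gripper_force: 39.8
clock: 7.5
tcp_pos: [0.5487, -0.354, 0.3114]
orientation: [3.128, 0.18, 0.02]
contact_force: [0.0, -0.6, -1.4]
grip_width: 0.0413
gripper_force: 41.3
[-0.00383103 -0.33071276  0.00848579] [ 0.54869627 -0.35400685  0.31142563]
```

```bash
python3 drive.py '[{"xyz": [-0.002,-0.2,0]},{"xyz": [-0.002,-0.2,0]},{"xyz": [-0.002,-0.2,0]},{"xyz": [-0.002,-0.2,0]},{"xyz": [-0.002,-0.2,0]}]'
python3 drive.py '[{"xyz": [-0.002,-0.13,0.02],"rotvec": [0,0,-0.15]},{"xyz": [-0.002,-0.13,0.02],"rotvec": [0,0,-0.15]},{"xyz": [-0.002,-0.13,0.02],"rotvec": [0,0,-0.15]},{"xyz": [-0.002,-0.13,0.02],"rotvec": [0,0,-0.15]},{"xyz": [-0.002,-0.13,0.02],"rotvec": [0,0,-0.15]}]'
python3 drive.py '[{},{},{}]'
cat > jar.py <<'E'
from h import *
import sys
for n in("side","top"):
    im,d=r.grab_frame(n); np.savez(n+"3.npz",im=im,d=d)
    q=cloud(n,d); h=im.astype(int); t=r.get_obs()["tcp_pos"]
    m=(abs(q[...,0]-t[0])<.06)&(abs(q[...,1]-t[1])<.06)&(q[...,2]<t[2]-.045)&(h[...,2]-h[...,0]>30)&(q[...,2]>.03); p=q[m]
    if len(p)>10:
        print(n,len(p),"mean",p.mean(0),"pct",np.percentile(p,[3,97],axis=0))
        v,u=np.nonzero(m); print("uv",u.min(),u.max(),u.mean(),v.min(),v.max())
        # silhouette mid column -> ray at mid height, range = surface distance + radius
        C=-cam(n)[1].T@cam(n)[2]; f=p[abs(p[:,2]-np.median(p[:,2]))<.012]; near=np.median(f[np.argsort(np.hypot(*(f-C)[:,:2].T))[:max(5,len(f)//4)]],axis=0); k=(near-C)[:2]; k/=np.hypot(*k); 
        um=(u.min()+u.max())/2; w=ray(n,um,np.median(v),np.median(f[:,2])); print("centre est",near[:2]+.021*k, "axis ray",w)
o=r.get_obs();print(o['tcp_pos'],o['contact_force'])
E
python3 jar.py
```

```text
clock: 8.0
tcp_pos: [0.5203, -0.1456, 0.3022]
orientation: [-3.132, -0.199, -0.0]
contact_force: [0.6, 0.4, -1.2]
grip_width: 0.0409
gripper_force: 41.5
clock: 8.5
tcp_pos: [0.5036, -0.0248, 0.282]
orientation: [3.113, 0.419, 0.0]
contact_force: [-0.3, -1.9, -0.8]
grip_width: 0.041
gripper_force: 41.5
clock: 8.8
tcp_pos: [0.5039, -0.0261, 0.282]
orientation: [3.114, 0.413, 0.0]
contact_force: [-0.1, 0.0, -1.5]
grip_width: 0.0412
gripper_force: 41.5
side 198 mean [ 0.49868424 -0.01146838  0.19966366] pct [[ 0.48329486 -0.02476806  0.17965442]
 [ 0.51688863 -0.00380327  0.22768409]]
uv 310 325 317.02525252525254 189 209
centre est [ 0.50310011 -0.02646125] axis ray [ 0.49770121 -0.01297694  0.19636757]
[ 0.50383874 -0.02565341  0.28193853] [-0.88223709 -0.13617384 -1.75082175]
```

Run:
```python
from h import *
for x in(.498,.501,.504,.507): print(x,pix("side",(x,-.026,.2)),pix("side",(x,-.026,.185)))
im=np.load("side3.npz")["im"]; b=im.astype(int)
for v in(192,197,202,206): u=np.nonzero((b[v,300:340,2]-b[v,300:340,0])>20)[0]+300; print(v,u.min(),u.max())
print(tool([.508,-.0262,.225]),tool([.508,-.0262,.18]))
```

```text
0.498 [318.58487481 198.43100144] [318.37771229 203.65966113]
0.501 [317.42759342 198.27800754] [317.22816351 203.50375494]
0.504 [316.27205477 198.12524404] [316.08033449 203.34808199]
0.507 [315.11825493 197.97271041] [314.93422139 203.19264175]
192 300 325
197 302 324
202 300 324
206 300 324
[0.00387054 0.00160758 0.05693896] [0.00386806 0.00160142 0.10193896]
```

```bash
python3 drive.py '[{"xyz": [0.005,0.001,0]},{"xyz": [0.005,0.001,0.04]},{"xyz": [0.005,0.001,0.08]},{"xyz": [0.005,0.001,0.088]},{"xyz": [0.005,0.001,0.088]}]'
python3 drive.py '[{"xyz": [0,0,0.004]},{"xyz": [0,0,0.008]},{"xyz": [0,0,0.012]},{"xyz": [0,0,0.012]}]'
python3 jar.py
```

```text
clock: 9.4
tcp_pos: [0.5084, -0.0246, 0.193]
orientation: [-3.113, -0.416, 0.005]
contact_force: [0.1, -0.1, -1.3]
grip_width: 0.0411
gripper_force: 41.4
clock: 9.8
tcp_pos: [0.5089, -0.0246, 0.1821]
orientation: [3.114, 0.416, 0.001]
contact_force: [-0.9, -1.2, -2.5]
grip_width: 0.0413
gripper_force: 41.4
side 134 mean [ 0.50369001 -0.0106151   0.1044623 ] pct [[ 4.88233111e-01 -2.48162551e-02  8.83177942e-02]
 [ 5.22455081e-01 -4.16866238e-04  1.28656290e-01]]
uv 307 321 313.85820895522386 223 239
centre est [ 0.50853492 -0.02555431] axis ray [ 0.50414476 -0.01474695  0.09952321]
[ 0.50895501 -0.02459545  0.18220544] [-0.16126792  0.62015775  0.00958356]
```

```bash
python3 drive.py '[{"xyz": [0,0,0.002]},{"xyz": [0,0,0.003]},{"xyz": [0,0,0.003]}]'
python3 drive.py '[{},{},{},{}]' 0.062
python3 drive.py '[{"xyz": [0,0,-0.06]},{"xyz": [0,0,-0.12]},{"xyz": [0,0,-0.12]},{"xyz": [0,0,-0.12]}]'
python3 drive.py '[{"rotvec": [0,0,0.15]},{"rotvec": [0,0,0.15]},{"rotvec": [0,0,0.15]}]' 0.085
python3 jar.py
python3 -c "
from h import *
print(tool([.622,-.314,.28]))"
```

```text
clock: 10.2
tcp_pos: [0.509, -0.0246, 0.1794]
orientation: [3.114, 0.416, 0.0]
contact_force: [-1.9, -0.4, 3.3]
grip_width: 0.0411
gripper_force: 42.0
clock: 10.6
tcp_pos: [0.5089, -0.0246, 0.1789]
orientation: [-3.114, -0.416, -0.0]
contact_force: [0.3, -0.5, 0.0]
grip_width: 0.062
gripper_force: 0.0
clock: 11.0
tcp_pos: [0.5106, -0.0245, 0.3026]
orientation: [3.113, 0.416, 0.011]
contact_force: [0.1, -0.5, 0.1]
grip_width: 0.0618
gripper_force: 0.0
clock: 11.3
tcp_pos: [0.5083, -0.0246, 0.2978]
orientation: [-3.136, -0.188, 0.003]
contact_force: [-1.1, 0.3, 0.1]
grip_width: 0.085
gripper_force: 0.0
side 194 mean [ 0.50374139 -0.00913077  0.10832503] pct [[ 0.48868774 -0.02364601  0.08871406]
 [ 0.52183643 -0.0024627   0.1276834 ]]
uv 307 321 313.7525773195876 225 239
centre est [ 0.50913517 -0.02489001] axis ray [ 0.50326652 -0.00983368  0.10875434]
[ 0.50851864 -0.02453598  0.29811107] [-0.19843263  0.51124598  0.41004042]
[0.0784541  0.30086272 0.01794523]
```

```bash
python3 drive.py '[{"xyz": [0.039,0.15,0]},{"xyz": [0.039,0.15,0]},{"xyz": [0.039,0.15,0]},{"xyz": [0.039,0.15,0]}]'
python3 drive.py '[{"xyz": [0.039,0.15,0.06]},{"xyz": [0.039,0.15,0.06]},{"xyz": [0.039,0.15,0.06]},{"xyz": [0.039,0.15,0.06]}]'
python3 drive.py '[{},{}]'
python3 -c "
from h import *
print(tool([.6212,-.315,.101]),r.get_obs()['tcp_pos'])"
```

```text
clock: 11.8
tcp_pos: [0.5653, -0.1767, 0.2982]
orientation: [3.134, 0.17, -0.001]
contact_force: [-0.5, -0.6, -0.6]
grip_width: 0.085
gripper_force: 0.0
clock: 12.2
tcp_pos: [0.6198, -0.3187, 0.2356]
orientation: [3.136, 0.176, -0.006]
contact_force: [0.2, -1.5, -0.8]
grip_width: 0.0851
gripper_force: 0.0
clock: 12.4
tcp_pos: [0.6211, -0.3121, 0.2385]
orientation: [-3.135, -0.184, 0.001]
contact_force: [0.1, 0.3, 1.6]
grip_width: 0.085
gripper_force: 0.0
[-0.00014486  0.00313058  0.13753457] [ 0.62105651 -0.31209272  0.23853947]
```

```bash
python3 drive.py '[{"xyz": [0,0.003,0.05]},{"xyz": [0,0.003,0.1]},{"xyz": [0,0.003,0.137]},{"xyz": [0,0.003,0.137]},{"xyz": [0,0.003,0.137]}]'
python3 drive.py '[{},{},{},{},{}]' 0 40
python3 drive.py '[{"xyz": [0,0,-0.2]},{"xyz": [0,0,-0.2]},{"xyz": [0,0,-0.2]},{"xyz": [0,0,-0.2]},{"xyz": [0,0,-0.2]}]'
python3 drive.py '[{"rotvec": [0,0,0.15]},{"rotvec": [0,0,0.3]},{"rotvec": [0,0,0.45]},{"rotvec": [0,0,0.6]},{"rotvec": [0,0,0.75]}]'
python3 drive.py '[{"rotvec": [0,0,0.13]},{"rotvec": [0,0,0.13]},{"rotvec": [0,0,0.13]}]'
python3 -c "
from h import *
o=r.get_obs();print(tool([.6318,-.0562,.282]),o['tcp_pos'],Ro.from_rotvec(o['orientation']).as_matrix()[:,0])"
```

```text
clock: 12.9
tcp_pos: [0.6221, -0.3149, 0.1032]
orientation: [-3.135, -0.185, -0.001]
contact_force: [1.3, -0.8, 0.0]
grip_width: 0.0848
gripper_force: 0.0
clock: 13.4
tcp_pos: [0.6224, -0.3168, 0.1042]
orientation: [3.135, 0.182, 0.005]
contact_force: [-1.2, 0.9, 6.9]
grip_width: 0.0411
gripper_force: 40.7
clock: 13.9
tcp_pos: [0.6243, -0.318, 0.3119]
orientation: [3.129, 0.181, 0.022]
contact_force: [0.4, 0.2, -0.5]
grip_width: 0.0412
gripper_force: 41.3
clock: 14.4
tcp_pos: [0.621, -0.3164, 0.3018]
orientation: [-2.982, 0.989, 0.0]
contact_force: [-0.4, -0.6, -1.9]
grip_width: 0.0411
gripper_force: 41.3
clock: 14.7
tcp_pos: [0.6212, -0.3163, 0.3018]
orientation: [2.917, -1.166, -0.0]
contact_force: [-0.1, 0.7, -2.0]
grip_width: 0.041
gripper_force: 41.3
[-0.17162243 -0.19579217  0.01978053] [ 0.62117397 -0.31634608  0.30177895] [ 7.24451149e-01 -6.89326098e-01 -2.53218047e-04]
```

```bash
python3 drive.py '[{"xyz": [0,0,-0.02]},{"xyz": [-0.1,-0.114,-0.02]},{"xyz": [-0.1,-0.114,-0.02]},{"xyz": [-0.1,-0.114,-0.02]},{"xyz": [-0.1,-0.114,-0.02]}]'
python3 drive.py '[{"xyz": [-0.072,-0.082,0.0]},{"xyz": [-0.072,-0.082,0.0]},{"xyz": [-0.072,-0.082,0.04]},{"xyz": [-0.072,-0.082,0.04]},{"xyz": [-0.072,-0.082,0.04]}]'
python3 drive.py '[{},{}]'
cat >> jar.py <<'E'
im=np.load("side3.npz")["im"].astype(int)
for dv in(-.095,-.085,-.075,-.065):
    u,v=pix("side",(t[0],t[1],t[2]+dv)); v=int(round(v)); k=np.nonzero((im[v,int(u)-14:int(u)+15,2]-im[v,int(u)-14:int(u)+15,0])>30)[0]+int(u)-14; print("row",v,"cols",k.min() if len(k) else 0,k.max() if len(k) else 0,"expected centre for jar under TCP",u,"px/m x",(pix("side",(t[0]+.01,t[1],t[2]+dv))[0]-u)/.01)
E
python3 jar.py
```

```text
clock: 15.2
tcp_pos: [0.6293, -0.1549, 0.322]
orientation: [-2.918, 1.147, 0.002]
contact_force: [0.2, 0.7, -1.3]
grip_width: 0.041
gripper_force: 41.2
clock: 15.7
tcp_pos: [0.6324, -0.0569, 0.2816]
orientation: [2.914, -1.169, -0.002]
contact_force: [0.7, -1.1, -1.6]
grip_width: 0.0416
gripper_force: 41.2
clock: 15.9
tcp_pos: [0.6335, -0.058, 0.2835]
orientation: [-2.913, 1.174, -0.004]
contact_force: [0.3, -0.2, -0.5]
grip_width: 0.0411
gripper_force: 41.2
side 236 mean [ 0.62786959 -0.04328193  0.20528286] pct [[ 0.61503115 -0.05694954  0.18158738]
 [ 0.64679294 -0.0360913   0.22979623]]
uv 265 279 272.06779661016947 178 196
centre est [ 0.63416302 -0.05804288] axis ray [ 0.62749932 -0.04152587  0.20451984]
[ 0.63321502 -0.05727235  0.2830896 ] [-0.12493276 -0.5712822  -1.33842648]
row 191 cols 265 279 expected centre for jar under TCP 271.9226350014927 px/m x -351.12948175998895
row 187 cols 265 278 expected centre for jar under TCP 271.8601649813501 px/m x -352.5690164439652
row 184 cols 267 279 expected centre for jar under TCP 271.7971740878368 px/m x -354.0204015575114
row 181 cols 267 278 expected centre for jar under TCP 271.7336557791378 px/m x -355.48378401684886
```

```bash
python3 drive.py '[{"xyz": [-0.001,0,0.04]},{"xyz": [-0.001,0,0.08]},{"xyz": [-0.001,0,0.09]},{"xyz": [-0.001,0,0.09]},{"xyz": [-0.001,0,0.09]}]'
python3 drive.py '[{"xyz": [0,0,0.004]},{"xyz": [0,0,0.008]},{"xyz": [0,0,0.011]},{"xyz": [0,0,0.011]}]'
python3 drive.py '[{"xyz": [0,0,0.002]},{"xyz": [0,0,0.003]},{"xyz": [0,0,0.003]}]'
```

```text
clock: 16.5
tcp_pos: [0.6332, -0.0556, 0.1937]
orientation: [-2.914, 1.172, -0.004]
contact_force: [-0.4, 0.7, -0.4]
grip_width: 0.0409
gripper_force: 41.2
clock: 16.9
tcp_pos: [0.6319, -0.0553, 0.1807]
orientation: [2.915, -1.171, -0.001]
contact_force: [0.3, -0.1, -0.6]
grip_width: 0.0409
gripper_force: 41.2
clock: 17.2
tcp_pos: [0.6324, -0.0553, 0.1791]
orientation: [-2.915, 1.171, -0.001]
contact_force: [-2.7, 0.0, 6.6]
grip_width: 0.0412
gripper_force: 42.1
```

```bash
python3 drive.py '[{},{},{},{}]' 0.062
python3 drive.py '[{"xyz": [0,0,-0.06]},{"xyz": [0,0,-0.15]},{"xyz": [0,0,-0.15]},{"xyz": [0,0,-0.15]}]'
python3 drive.py '[{},{}]' 0.04
python3 - <<'E'
from h import *
for n in("side","top"):
    im,d=r.grab_frame(n); np.savez(n+"4.npz",im=im,d=d); cv2.imwrite(f"pics/{n}4.png",im)
    if n=="top": cv2.imwrite("pics/t4.png",np.hstack([im[150:320,100:400]]) .repeat(2,0).repeat(2,1))
E
python3 a.py top4.npz side4.npz 2>&1| grep -E "==|lid|handle|wings|washer|rotor"
```

```text
clock: 17.6
tcp_pos: [0.6321, -0.0553, 0.1778]
orientation: [2.915, -1.171, -0.0]
contact_force: [0.2, 0.5, -0.7]
grip_width: 0.062
gripper_force: 0.0
clock: 18.0
tcp_pos: [0.6353, -0.0557, 0.3362]
orientation: [-2.91, 1.17, -0.02]
contact_force: [-0.0, 0.5, 0.5]
grip_width: 0.0621
gripper_force: 0.0
clock: 18.2
tcp_pos: [0.6314, -0.0553, 0.3266]
orientation: [2.914, -1.171, -0.003]
contact_force: [0.5, 0.2, -0.8]
grip_width: 0.0399
gripper_force: 0.0
== top
```

View pics/side4.png

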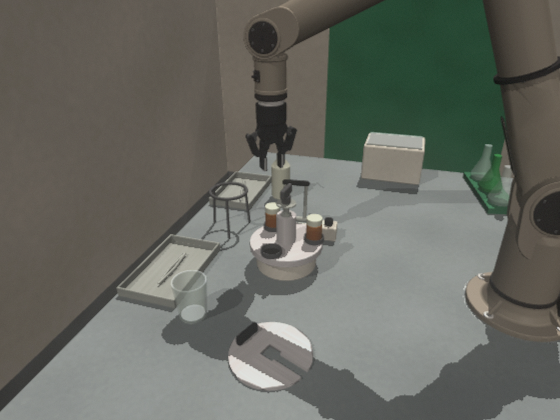

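View pics/t4.png

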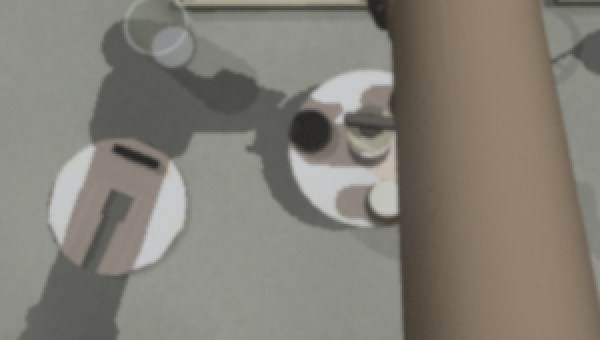

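The side view shows both jars upright in wells at (272,217) and (315,229), and the lid still at (271,355). The top crop shows the lid with its handle at (136,156) and its slot running to the lower left. I'll take the lid pose from the unshadowed first frames and check it against these.

```bash
cat > lid.py <<'E'
exec(open("m.py").read())
for n in P:
    im=I[n]; g=im.max(2)
    m=box(n,.53,.63,.24,.36,.02,.045)&(g<85); k=cv2.connectedComponentsWithStats(m.astype(np.uint8)); i=1+np.argmax(k[2][1:,4]); q=P[n][k[1]==i]
    t=q[q[:,2]>.026]; print(n,"handle",len(q),len(t),pca(t),np.median(t[:,2]))
    c,_=cv2.findContours((k[1]==i).astype(np.uint8),0,1); (cx,cy),(w,h),a=cv2.minAreaRect(c[0]); print("  rect px",cx,cy,w,h,a,"onto z=.027",ray(n,cx,cy,.027))
    # lid disc outline by height over the bench or by brightness
    m=box(n,.40,.65,.2,.44,.004,.014)|((g>150)&box(n,.40,.65,.2,.44,-.01,.02)); m=cv2.morphologyEx(m.astype(np.uint8),cv2.MORPH_OPEN,np.ones((3,3)))
    for b in blobs(n,m,1000,9e9): 
        h=cv2.convexHull(b.astype(np.float32))[:,0]; cc,rr=circ(n,h,.008); print("  lid",cc,rr)
        # slot: bench-dark pixels inside the disc
        p=P[n]; ins=(np.hypot(p[...,0]-cc[0],p[...,1]-cc[1])<.083)&(k[1]!=i)&(p[...,2]<.0045)
        X=np.array([ray(n,u,v,.0)[:2] for v,u in np.argwhere(ins)]); e=pca(np.c_[X,X[:,:1]]); print("  slot",len(X),e[:2],e[0][:2]-cc, np.degrees(np.arctan2(*(e[0][:2]-cc)[::-1])))
E
python3 lid.py top0.npz side0.npz; echo; python3 lid.py top4.npz side4.npz
```

```text
top handle 92 87 (array([0.57518487, 0.29110177, 0.02957838]), np.float64(68.27022422258325), np.float64(-0.02790540170256762), np.float64(0.02956314809550721)) 0.02975996809988984
  rect px 167.31504821777344 227.99314880371094 22.823022842407227 4.213481426239014 20.556047439575195 onto z=.027 [0.5753979  0.29178849 0.027     ]
  lid [0.51541373 0.31656149] 0.08872616830125979
  slot 512 (array([0.49600746, 0.32344598, 0.49600746]), np.float64(150.42293332171752)) [-0.01940627  0.00688449] 160.46754845589624
side handle 140 101 (array([0.57633029, 0.29639851, 0.02904054]), np.float64(68.62845580680802), np.float64(-0.028895201667331977), np.float64(0.027326569172750306)) 0.02913882155805704
  rect px 246.6411895751953 331.6647033691406 5.965587615966797 25.489330291748047 49.398704528808594 onto z=.027 [0.57585738 0.29707952 0.027     ]
  lid [0.47612538 0.32815612] 0.1269291750512126
  slot 1738 (array([0.44667842, 0.34323711, 0.44667842]), np.float64(74.74728808310768)) [-0.02944696  0.015081  ] 152.8811510591016

top handle 107 91 (array([0.57510281, 0.29060199, 0.02915837]), np
[... 699 characters left out ...]
24121 25.87320899963379 52.12501525878906 onto z=.027 [0.57745613 0.29641738 0.027     ]
  lid [0.4920487  0.43379163] 0.08007119075828485Traceback (most recent call last):
  File "lid.py", line 13, in <module>
    X=np.array([ray(n,u,v,.0)[:2] for v,u in np.argwhere(ins)]); e=pca(np.c_[X,X[:,:1]]); print("  slot",len(X),e[:2],e[0][:2]-cc, np.degrees(np.arctan2(*(e[0][:2]-cc)[::-1])))
                ~~~^^^^^^^^^^
  File "h.py", line 7, in ray
    K,R,t=cam(n); d=R.T@np.linalg.solve(K,[u,v,1]); C=-R.T@t; return C+d*(z-C[2])/d[2]
          ~~~^^^
  File "h.py", line 5, in cam
    c=r.camera_info(n); return c["camera_matrix"],c["R"],c["t"]
ValueError: time passes only in moves, steps and waits
```

```bash
python3 drive.py '[{"rotvec": [0,0,0.15]},{"rotvec": [0,0,0.3]},{"rotvec": [0,0,0.45]},{"rotvec": [0,0,0.6]},{"rotvec": [0,0,0.75]}]'
python3 drive.py '[{"rotvec": [0,0,0.15]},{"rotvec": [0,0,0.3]},{"rotvec": [0,0,0.44]},{"rotvec": [0,0,0.44]},{"rotvec": [0,0,0.44]}]'
python3 -c "
from h import *
o=r.get_obs();print(tool([.576,.2925,.084]),o['tcp_pos'],o['joints'],Ro.from_rotvec(o['orientation']).as_matrix()[:,0],np.cos(np.radians(-111.7)),np.sin(np.radians(-111.7)))"
```

```text
clock: 18.8
tcp_pos: [0.6313, -0.0552, 0.3256]
orientation: [2.283, -2.158, -0.008]
contact_force: [1.0, 0.5, -2.0]
grip_width: 0.0398
gripper_force: 0.0
clock: 19.3
tcp_pos: [0.6321, -0.0544, 0.326]
orientation: [1.756, -2.597, 0.006]
contact_force: [-0.2, 0.5, -1.1]
grip_width: 0.0402
gripper_force: 0.0
[-0.30290713  0.18117284  0.23973225] [ 0.63210468 -0.05436997  0.32603588] [-0.77426511  0.67897839  1.20293107  1.68147872 -0.65611745  1.25392709
 -2.95058435] [-0.37236139 -0.92805518  0.00778343] -0.36974675727382944 -0.9291325715340562
```

```bash
python3 drive.py '[{"rotvec": [0,0,-0.15]},{"rotvec": [0,0,-0.3]},{"rotvec": [0,0,-0.45]},{"rotvec": [0,0,-0.6]},{"rotvec": [0,0,-0.75]}]' >/dev/null
python3 drive.py '[{"rotvec": [0,0,-0.15]},{"rotvec": [0,0,-0.3]},{"rotvec": [0,0,-0.45]},{"rotvec": [0,0,-0.6]},{"rotvec": [0,0,-0.75]}]'>/dev/null
python3 drive.py '[{"rotvec": [0,0,-0.15]},{"rotvec": [0,0,-0.3]},{"rotvec": [0,0,-0.45]},{"rotvec": [0,0,-0.6]},{"rotvec": [0,0,-0.75]}]'>/dev/null
python3 drive.py '[{"rotvec": [0,0,-0.15]},{"rotvec": [0,0,-0.3]},{"rotvec": [0,0,-0.45]},{"rotvec": [0,0,-0.6]},{"rotvec": [0,0,-0.75]}]'
python3 drive.py '[{"rotvec": [0,0,-0.14]},{"rotvec": [0,0,-0.14]},{"rotvec": [0,0,-0.14]}]'
python3 -c "
from h import *
o=r.get_obs();print(tool([.576,.2925,.084]),o['tcp_pos'],o['joints'],Ro.from_rotvec(o['orientation']).as_matrix()[:,0],np.cos(np.radians(68.3)),np.sin(np.radians(68.3)))"
```

```text
clock: 21.3
tcp_pos: [0.6318, -0.0549, 0.3286]
orientation: [2.71, 1.586, 0.003]
contact_force: [-0.3, -0.1, 0.8]
grip_width: 0.0403
gripper_force: 0.0
clock: 21.6
tcp_pos: [0.6319, -0.0553, 0.3284]
orientation: [2.604, 1.756, 0.002]
contact_force: [0.2, 0.5, 0.0]
grip_width: 0.0399
gripper_force: 0.0
[ 0.30131203 -0.18239809  0.24442954] [ 0.6318652  -0.05529431  0.32838084] [-0.32041311  0.40770877  0.41995749  1.65449912 -0.18136017  1.1167272
 -0.23549055] [3.74782167e-01 9.27112555e-01 7.98618136e-04] 0.36974675727382933 0.9291325715340562
```

```bash
python3 drive.py '[{"xyz": [0.15,-0.091,0]},{"xyz": [0.15,-0.091,0]},{"xyz": [0.15,-0.091,0]},{"xyz": [0.15,-0.091,0]}]' >/dev/null
python3 drive.py '[{"xyz": [0.151,-0.091,0.1]},{"xyz": [0.151,-0.091,0.1]},{"xyz": [0.151,-0.091,0.1]},{"xyz": [0.151,-0.091,0.1]},{"xyz": [0.151,-0.091,0.1]}]'
python3 drive.py '[{"xyz": [0,0,0.08]},{"xyz": [0,0,0.08]},{"xyz": [0,0,0.08]},{"xyz": [0,0,0.08]}]'
python3 - <<'E'
from h import *
o=r.get_obs();print(tool([.576,.2925,.084]),o['tcp_pos'],Ro.from_rotvec(o['orientation']).as_matrix().round(3))
for n,sl in(("side",np.s_[270:400,190:330]),("top",np.s_[190:320,100:240])):
    im,d=r.grab_frame(n); np.savez(n+"5.npz",im=im,d=d)
    a=im[sl] if n=="side" else np.hstack([a,im[sl]])
cv2.imwrite("pics/l5.png",cv2.resize(a,None,fx=2.8,fy=2.8,interpolation=cv2.INTER_CUBIC))
E
```

```text
clock: 22.5
tcp_pos: [0.5709, 0.2998, 0.224]
orientation: [-2.592, -1.768, 0.007]
contact_force: [-1.5, 0.7, -0.6]
grip_width: 0.0405
gripper_force: 0.0
clock: 22.9
tcp_pos: [0.5758, 0.2916, 0.1485]
orientation: [2.604, 1.757, -0.0]
contact_force: [0.4, 0.5, 1.0]
grip_width: 0.0399
gripper_force: 0.0
[ 0.00090057 -0.00019601  0.06451256] [0.57583683 0.29160476 0.14851273] [[ 0.374  0.927  0.   ]
 [ 0.927 -0.374 -0.   ]
 [-0.     0.    -1.   ]]
```

View pics/l5.png

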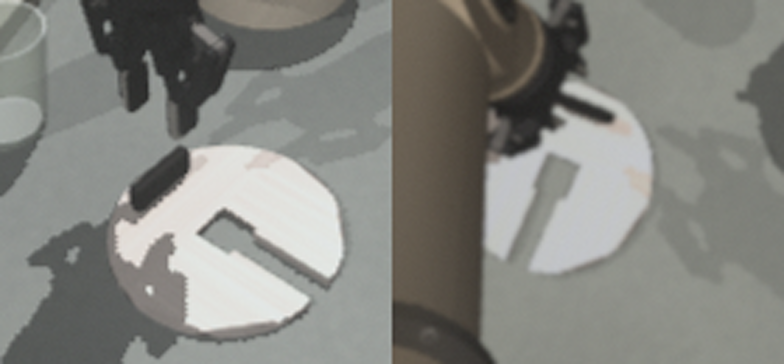

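The fingers straddle the handle in line with it, and the lid hasn't moved. I'll descend and grip it.

```bash
python3 drive.py '[{"xyz": [0.001,0,0.04]},{"xyz": [0.001,0,0.055]},{"xyz": [0.001,0,0.055]},{"xyz": [0.001,0,0.055]}]'
python3 -c "
from h import *
o=r.get_obs();print(tool([.576,.2925,.084]),o['tcp_pos'],o['contact_force'])"
```

```text
clock: 23.4
tcp_pos: [0.5764, 0.2928, 0.094]
orientation: [2.603, 1.758, 0.001]
contact_force: [-0.5, -0.6, 0.7]
grip_width: 0.0399
gripper_force: 0.0
[-0.00047995 -0.00029001  0.009974  ] [0.5764407  0.2928325  0.09397448] [-0.51932359 -0.5712559   0.73166771]
```

```bash
python3 drive.py '[{"xyz": [0,0,0.006]},{"xyz": [0,0,0.010]},{"xyz": [0,0,0.010]}]'
python3 drive.py '[{},{},{},{},{}]' 0 100
python3 drive.py '[{"xyz": [0,0,-0.02]},{"xyz": [0,0,-0.05]},{"xyz": [0,0,-0.05]},{"xyz": [0,0,-0.05]}]'
```

```text
clock: 23.7
tcp_pos: [0.5757, 0.2927, 0.0827]
orientation: [-2.603, -1.759, 0.001]
contact_force: [-0.1, 0.2, -0.6]
grip_width: 0.0401
gripper_force: 0.0
clock: 24.2
tcp_pos: [0.5761, 0.2927, 0.0834]
orientation: [-2.603, -1.759, -0.001]
contact_force: [-0.5, -1.8, 5.1]
grip_width: 0.0099
gripper_force: 98.6
clock: 24.6
tcp_pos: [0.5757, 0.2928, 0.1326]
orientation: [-2.603, -1.759, -0.001]
contact_force: [-1.2, -0.6, -4.0]
grip_width: 0.0096
gripper_force: 98.1
```

```bash
python3 drive.py '[{"xyz": [0,0,-0.08]},{"xyz": [0,0,-0.12]},{"xyz": [0.076,0.188,-0.12]},{"xyz": [0.076,0.188,-0.12]},{"xyz": [0.076,0.188,-0.12]}]'
python3 drive.py '[{"xyz": [0.02,0.04,0]},{"xyz": [0.02,0.04,0]},{"xyz": [0.02,0.04,0]}]'
python3 -c "
from h import *
o=r.get_obs();print(tool([.779,.2925,.25]),tool([.779,-.085,.25]),o['tcp_pos'],o['joints'])"
```

```text
clock: 25.1
tcp_pos: [0.7258, 0.2933, 0.246]
orientation: [-2.601, -1.76, 0.003]
contact_force: [1.8, -0.3, -3.4]
grip_width: 0.0097
gripper_force: 98.9
clock: 25.4
tcp_pos: [0.7695, 0.2958, 0.2432]
orientation: [-2.603, -1.757, 0.008]
contact_force: [-1.2, 0.6, -2.7]
grip_width: 0.0098
gripper_force: 99.2
[ 0.00049813  0.01003899 -0.00688703] [-0.34958698  0.15126881 -0.00598838] [0.76947008 0.29577743 0.24315166] [-0.60622493  0.80434913  0.31448735  1.17496085 -0.24073769  1.20291305
 -0.67847001]
```

```bash
python3 drive.py '[{"xyz": [-0.175,0.075,-0.012]},{"xyz": [-0.175,0.075,-0.012]},{"xyz": [-0.175,0.075,-0.012]},{"xyz": [-0.175,0.075,-0.012]},{"xyz": [-0.175,0.075,-0.012]}]'
python3 drive.py '[{"xyz": [-0.17,0.072,0]},{"xyz": [-0.17,0.072,0]},{"xyz": [-0.17,0.072,0]},{"xyz": [-0.17,0.072,0]},{"xyz": [-0.17,0.072,0]}]'
python3 drive.py '[{},{},{}]'
python3 - <<'E'
from h import *
o=r.get_obs();print(tool([.779,-.085,.25]),o['tcp_pos'],o['contact_force'])
for n,sl in(("side",np.s_[130:290,180:340]),("top",np.s_[100:260,220:380])):
    im,d=r.grab_frame(n); np.savez(n+"6.npz",im=im,d=d)
    q=cloud(n,d); m=(abs(q[...,0]-.73)<.12)&(abs(q[...,1]+.06)<.1)&(q[...,2]>.15)&(q[...,2]<.2)&(im.max(2)>120)&(np.hypot(q[...,0]-.578,q[...,1]+.0054)>.035)
    p=q[m]; 
    if len(p)>50:
        A=np.c_[p[:,:2]-[.717,-.061],np.ones(len(p))]; s,*_=np.linalg.lstsq(A,p[:,2],rcond=None); print(n,len(p),"plane slopes, z at centre",s,np.std(A@s-p[:,2]))
    a=im[sl] if n=="side" else np.hstack([a,im[sl]])
cv2.imwrite("pics/l6.png",cv2.resize(a,None,fx=2.5,fy=2.5,interpolation=cv2.INTER_CUBIC))
E
```

```text
clock: 25.9
tcp_pos: [0.7731, 0.0956, 0.2601]
orientation: [2.608, 1.742, -0.006]
contact_force: [-0.5, -1.7, -2.3]
grip_width: 0.0097
gripper_force: 99.2
clock: 26.4
tcp_pos: [0.775, -0.087, 0.2593]
orientation: [2.609, 1.745, -0.007]
contact_force: [0.2, -0.9, -3.5]
grip_width: 0.0099
gripper_force: 99.3
clock: 26.7
tcp_pos: [0.7773, -0.0752, 0.2591]
orientation: [-2.599, -1.762, -0.001]
contact_force: [0.3, 0.4, -3.6]
grip_width: 0.0095
gripper_force: 99.3
[-0.00843057  0.00524081  0.00913049] [ 0.77725843 -0.07524383  0.25914825] [ 0.33682979  0.387623   -3.57280198]
side 1327 plane slopes, z at centre [ 0.00944748 -0.00887157  0.183326  ] 0.0016674970262581983
top 531 plane slopes, z at centre [ 0.00173803 -0.00695168  0.18370709] 0.0016018500620101788
```

View pics/l6.png

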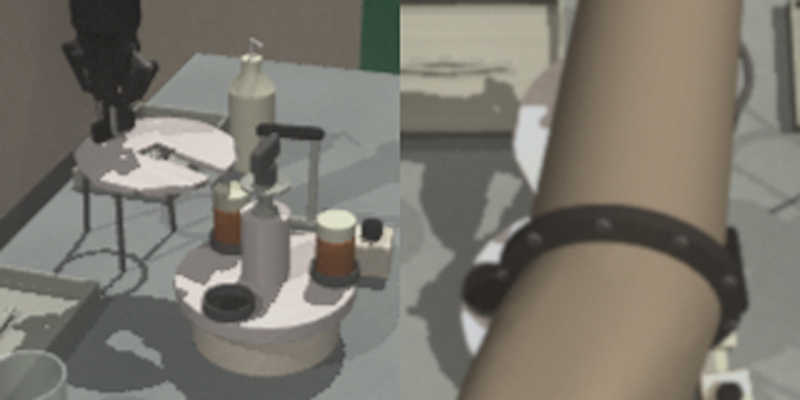

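The side view shows the lid held level at about z 0.176, with its slot opening towards the stud at (265,200) and clear of the tripod. I'll line it up laterally and lower it to the gap height.

```bash
python3 drive.py '[{"xyz": [-0.0095,0,0.005]},{"xyz": [-0.0095,0,0.010]},{"xyz": [-0.0095,0,0.01]},{"xyz": [-0.0095,0,0.01]}]'
python3 - <<'E'
from h import *
o=r.get_obs();F=np.array([.6395,-.0298,.249]);print(tool(F),o['tcp_pos'],Ro.from_rotvec(o['orientation']).as_matrix().round(3))
im,d=r.grab_frame("side"); q=cloud("side",d)
t=o['tcp_pos'];c=t[:2]+.066*np.array([-.927,.374]);ex=np.array([-.927,.374]);ey=np.array([-.374,-.927])
# lid-plane coordinates of side pixels cast on the lid's top
zt=t[2]-.0757
g=im.max(2)
cols=np.array([[*ray("side",u,v,zt)[:2],g[v,u],q[v,u,2]] for v in range(150,230) for u in range(200,330)])
a=(cols[:,:2]-c)@ex;b=(cols[:,:2]-c)@ey
for lo,hi in((.03,.045),(.045,.06),(.06,.075)):
    k=(a>lo)&(a<hi)&(abs(b)<.03)
    s=np.argsort(b[k]); bb=b[k][s]; zz=cols[k][s]
    w=[(np.round(x*1e3),int(np.median(zz[abs(bb-x)<.002][:,2])),round(float(np.median(zz[abs(bb-x)<.002][:,3])),3)) for x in np.arange(-.022,.023,.004)]
    print(lo,w)
E
```

```text
clock: 27.2
tcp_pos: [0.7737, -0.0871, 0.2491]
orientation: [-2.603, -1.758, 0.001]
contact_force: [-0.6, -0.4, -2.4]
grip_width: 0.0093
gripper_force: 99.2
[ 0.00308049 -0.14586837  0.00019574] [ 0.77366864 -0.0871226   0.24907356] [[ 0.373  0.928 -0.001]
 [ 0.928 -0.373  0.   ]
 [-0.    -0.001 -1.   ]]Traceback (most recent call last):
  File "<stdin>", line 8, in <module>
  File "h.py", line 7, in ray
    K,R,t=cam(n); d=R.T@np.linalg.solve(K,[u,v,1]); C=-R.T@t; return C+d*(z-C[2])/d[2]
          ~~~^^^
  File "h.py", line 5, in cam
    c=r.camera_info(n); return c["camera_matrix"],c["R"],c["t"]
ValueError: time passes only in moves, steps and waits
```

```bash
sed -i 's/^def cam(n):/from functools import lru_cache\n@lru_cache\ndef cam(n):/' h.py
cat > slot.py <<'E'
from h import *
o=r.get_obs();F=np.array([.6395,-.0298,.249]);print(tool(F),o['tcp_pos'])
im,d=r.grab_frame("side"); q=cloud("side",d)
t=o['tcp_pos'];R=Ro.from_rotvec(o['orientation']).as_matrix();ex=-R[:2,1];ey=-R[:2,0];c=t[:2]+.066*ex
zt=t[2]-.0757
g=im.max(2)
cols=np.array([[*ray("side",u,v,zt)[:2],g[v,u],q[v,u,2]] for v in range(150,230) for u in range(200,330)])
a=(cols[:,:2]-c)@ex;b=(cols[:,:2]-c)@ey
print("lid y (mm), brightness, height across the slot")
for lo,hi in((.025,.04),(.04,.055),(.055,.07)):
    k=(a>lo)&(a<hi)&(abs(b)<.03); bb=b[k]; zz=cols[k]
    print(lo,[(int(round(x*1e3)),int(np.median(zz[abs(bb-x)<.0015][:,2])),round(float(np.median(zz[abs(bb-x)<.0015][:,3])),3)) for x in np.arange(-.022,.023,.003) if (abs(bb-x)<.0015).any()])
E
python3 slot.py
```

```text
[ 0.00291136 -0.14599936  0.00044919] [ 0.77386897 -0.08697788  0.24940076]
lid y (mm), brightness, height across the slot
0.025 [(-22, 220, 0.174), (-19, 220, 0.173), (-16, 210, 0.174), (-13, 202, 0.173), (-10, 174, 0.007), (-7, 170, 0.006), (-4, 159, 0.014), (-1, 133, 0.167), (2, 123, 0.168), (5, 133, 0.17), (8, 155, 0.173), (11, 180, 0.174), (14, 219, 0.174), (17, 221, 0.173), (20, 221, 0.174)]
0.04 [(-22, 221, 0.173), (-19, 220, 0.174), (-16, 195, 0.175), (-13, 170, 0.173), (-10, 108, 0.012), (-7, 81, 0.013), (-4, 93, 0.004), (-1, 103, 0.089), (2, 121, 0.169), (5, 127, 0.17), (8, 163, 0.174), (11, 203, 0.173), (14, 220, 0.174), (17, 221, 0.173), (20, 221, 0.174)]
0.055 [(-22, 220, 0.173), (-19, 219, 0.174), (-16, 207, 0.174), (-13, 182, 0.173), (-10, 140, 0.001), (-7, 133, 0.0), (-4, 127, -0.002), (-1, 123, 0.167), (2, 123, 0.169), (5, 135, 0.171), (8, 162, 0.173), (11, 196, 0.174), (14, 220, 0.174), (17, 221, 0.174), (20, 221, 0.173)]
```

The slot's centre line reads within 1 mm of where I expected it, so I'll slide in.

```bash
python3 drive.py '[{"xyz": [0.003,0,0]},{"xyz": [0.003,-0.025,0]},{"xyz": [0.003,-0.05,0]},{"xyz": [0.003,-0.05,0]},{"xyz": [0.003,-0.05,0]}]'
python3 -c "
from h import *
o=r.get_obs();F=np.array([.6395,-.0298,.249]);print(tool(F),o['tcp_pos'],o['contact_force'])"
```

```text
clock: 27.8
tcp_pos: [0.7288, -0.0651, 0.2501]
orientation: [2.602, 1.76, 0.001]
contact_force: [0.5, 0.7, -2.7]
grip_width: 0.0094
gripper_force: 99.4
[-0.00054128 -0.09601833  0.00107895] [ 0.72881257 -0.06505507  0.25014958] [ 0.53038418  0.72823929 -2.72147078]
```

```bash
python3 drive.py '[{"xyz": [-0.0003,-0.02,0.001]},{"xyz": [-0.0003,-0.035,0.001]},{"xyz": [-0.0003,-0.05,0.001]},{"xyz": [-0.0003,-0.05,0.001]}]'
python3 drive.py '[{"xyz": [0,-0.02,0]},{"xyz": [0,-0.036,0]},{"xyz": [0,-0.046,0]},{"xyz": [0,-0.046,0]},{"xyz": [0,-0.046,0]}]'
python3 - <<'E'
from h import *
o=r.get_obs();F=np.array([.6395,-.0298,.249]);print(tool(F),o['tcp_pos'],o['contact_force'],o['moment'])
im,d=r.grab_frame("side"); cv2.imwrite("pics/s7.png",cv2.resize(im[140:280,200:370],None,fx=4,fy=4,interpolation=cv2.INTER_CUBIC))
E
```

```text
clock: 28.2
tcp_pos: [0.6817, -0.0467, 0.2488]
orientation: [-2.602, -1.759, 0.0]
contact_force: [0.4, 0.4, -2.8]
grip_width: 0.0098
gripper_force: 99.3
clock: 28.7
tcp_pos: [0.6404, -0.0305, 0.2489]
orientation: [2.602, 1.758, 0.001]
contact_force: [-0.7, -0.7, -3.2]
grip_width: 0.0097
gripper_force: 99.4
[ 2.72617975e-04 -1.08808460e-03 -6.60178058e-05] [ 0.64040775 -0.03045911  0.24893543] [-0.72028756 -0.70439444 -3.18661611] [-0.04458884 -0.14413133 -0.00964849]
```

View pics/s7.png

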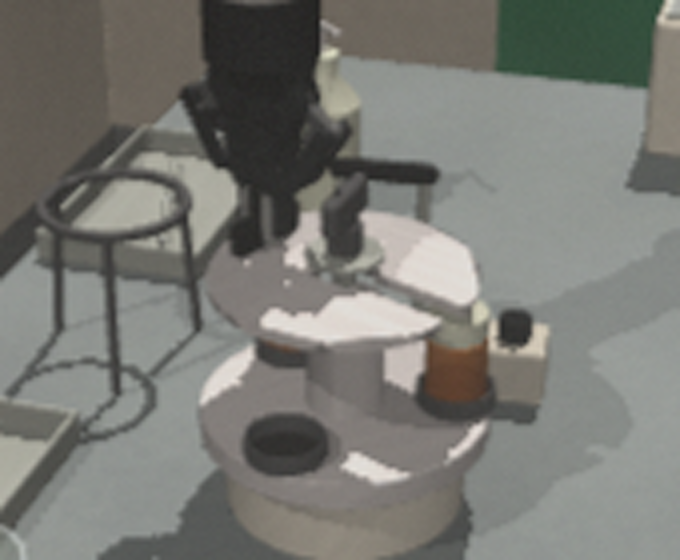

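The lid is now under the washer with the stud in its slot, and no side forces show. I'll let it down.

```bash
python3 drive.py '[{"xyz": [0,-0.001,0.003]},{"xyz": [0,-0.001,0.006]},{"xyz": [0,-0.001,0.008]},{"xyz": [0,-0.001,0.008]}]'
python3 drive.py '[{"xyz": [0,0,0.002]},{"xyz": [0,0,0.004]},{"xyz": [0,0,0.004]},{"xyz": [0,0,0.004]}]'
python3 -c "
from h import *
o=r.get_obs();print(o['tcp_pos'],o['contact_force'],o['moment'])"
```

```text
clock: 29.15
tcp_pos: [0.6383, -0.0298, 0.2399]
orientation: [-2.603, -1.758, 0.002]
contact_force: [0.4, -1.5, -4.2]
grip_width: 0.0094
gripper_force: 99.3
clock: 29.55
tcp_pos: [0.6384, -0.0298, 0.2365]
orientation: [-2.603, -1.759, 0.0]
contact_force: [0.3, -0.4, -2.4]
grip_width: 0.0093
gripper_force: 99.3
[ 0.63841823 -0.02977874  0.23651376] [ 0.32314472 -0.40959975 -2.38174205] [-0.01861719 -0.17148828  0.08446702]
```

```bash
python3 drive.py '[{"xyz": [0,0,0.001]},{"xyz": [0,0,0.0015]},{"xyz": [0,0,0.0015]}]'
python3 drive.py '[{},{},{},{}]' 0.026 20
python3 drive.py '[{},{"xyz": [0,0,-0.03]},{"xyz": [0,0,-0.06]},{"xyz": [0,0,-0.10]},{"xyz": [0,0,-0.10]}]'
python3 drive.py '[{},{}]'
python3 - <<'E'
from h import *
o=r.get_obs();print(o['tcp_pos'],o['joints'])
im,d=r.grab_frame("side"); q=cloud("side",d)
p=q[(np.hypot(q[...,0]-.578,q[...,1]+.0054)<.08)&(np.hypot(q[...,0]-.578,q[...,1]+.0054)>.035)&(q[...,2]>.14)&(q[...,2]<.172)&(im.max(2)>90)]
A=np.c_[p[:,:2]-[.578,-.0054],np.ones(len(p))]; s,*_=np.linalg.lstsq(A,p[:,2],rcond=None); print(len(p),"plane",s)
cv2.imwrite("pics/s8.png",cv2.resize(im[140:280,200:370],None,fx=4,fy=4,interpolation=cv2.INTER_CUBIC))
E
```

```text
clock: 29.85
tcp_pos: [0.6386, -0.0298, 0.2354]
orientation: [2.603, 1.759, 0.001]
contact_force: [-0.7, 0.1, 0.2]
grip_width: 0.0098
gripper_force: 99.7
clock: 30.25
tcp_pos: [0.6385, -0.0297, 0.2352]
orientation: [-2.603, -1.759, -0.0]
contact_force: [0.3, 0.3, -0.3]
grip_width: 0.0259
gripper_force: 0.0
clock: 30.75
tcp_pos: [0.6409, -0.0304, 0.3411]
orientation: [2.599, 1.755, 0.013]
contact_force: [0.2, -0.5, -0.3]
grip_width: 0.0261
gripper_force: 0.0
clock: 30.95
tcp_pos: [0.6379, -0.0296, 0.3339]
orientation: [-2.602, -1.758, 0.003]
contact_force: [0.1, 0.7, 0.5]
grip_width: 0.0263
gripper_force: 0.0
[ 0.63785701 -0.02958302  0.33387881] [-0.31619833  0.40586399  0.36066435  1.63238015 -0.1544288   1.1336498
 -0.29878528]
925 plane [ 0.00906904 -0.00153276  0.15987165]
```

View pics/s8.png

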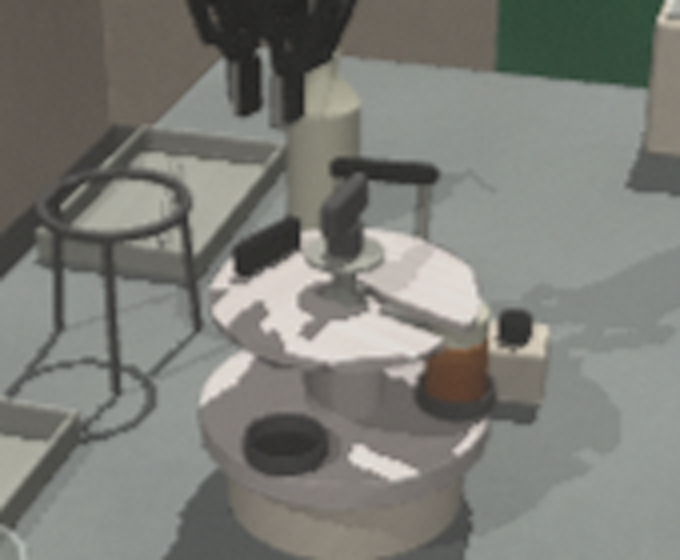

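The lid lies flat: its top plane is at z 0.160, level, and clear of the washer. Next I'll get the wing bar's direction from the stored first frames.

Run:
```python
exec(open("m.py").read().replace("sys.argv[1]","'top0.npz'").replace("sys.argv[2]","'side0.npz'"))
for n in P:
    for z0 in (.205,.226):
        m=box(n,.53,.63,-.05,.05,z0,.245)&(I[n].max(2)<120); q=P[n][m]; print(n,len(q),pca(q))
    m=box(n,.53,.63,-.05,.05,.205,.245)&(I[n].max(2)<120); c,_=cv2.findContours(m.astype(np.uint8),0,1); c=max(c,key=len); (x,y),wh,a=cv2.minAreaRect(c); bx=cv2.boxPoints(((x,y),wh,a)); print(x,y,wh,a,ray(n,x,y,.228)); e=sorted([(np.hypot(*(bx[i]-bx[i-1])),i) for i in range(4)])[-1][1]; A,B=ray(n,*bx[e],.23),ray(n,*bx[e-1],.23); print(np.degrees(np.arctan2(*(A-B)[1::-1])))
print(tool([.578,-.005,.315]))
```

```text
top 207 (array([ 0.57530016, -0.00591077,  0.22589757]), np.float64(83.16049571377678), np.float64(-0.027094579991211527), np.float64(0.027374625183418603))
top 147 (array([ 0.57665882, -0.00619476,  0.23068438]), np.float64(83.45068503272361), np.float64(-0.026984136298292175), np.float64(0.027486110649360997))
285.0 212.0 (10.0, 26.0) 90.0 [ 0.57346496 -0.00611323  0.228     ]
89.71119371680508
side 138 (array([0.57677206, 0.0013792 , 0.22204243]), np.float64(79.60220295299857), np.float64(-0.03283270598102551), np.float64(0.022849572757771646))
side 58 (array([ 0.57809401, -0.00103207,  0.23008616]), np.float64(81.24002571113937), np.float64(-0.030682233243254326), np.float64(0.023975853725826408))
285.5 191.0 (16.0, 11.0) 90.0 [0.57432849 0.01138043 0.228     ]
106.04238728477213
[ 0.00052525 -0.06456326  0.01871443]
```

```bash
python3 drive.py '[{"xyz": [0.0005,-0.0645,0],"rotvec": [0,0,-0.15]},{"xyz": [0.0005,-0.0645,0],"rotvec": [0,0,-0.257]},{"xyz": [0.0005,-0.0645,0.01],"rotvec": [0,0,-0.257]},{"xyz": [0.0005,-0.0645,0.01],"rotvec": [0,0,-0.257]}]' 0.045
python3 drive.py '[{},{}]'
python3 -c "
from h import *
o=r.get_obs();print(tool([.578,-.0055,.281]),o['tcp_pos'],o['joints'],Ro.from_rotvec(o['orientation']).as_matrix().round(3))"
```

```text
clock: 31.4
tcp_pos: [0.5782, -0.0053, 0.3231]
orientation: [-2.357, -2.074, 0.004]
contact_force: [0.2, 0.9, 0.0]
grip_width: 0.0449
gripper_force: 0.0
clock: 31.6
tcp_pos: [0.5795, -0.0057, 0.3248]
orientation: [2.358, 2.076, -0.001]
contact_force: [-0.1, -0.3, -0.4]
grip_width: 0.0452
gripper_force: 0.0
[ 5.70373623e-05 -1.54690730e-03  4.37811898e-02] [ 0.57953801 -0.00572684  0.32478095] [-0.34140701  0.3056328   0.30455303  1.78275646 -0.1024375   1.06896111
 -0.12796331] [[ 0.127  0.992 -0.   ]
 [ 0.992 -0.127 -0.001]
 [-0.001 -0.    -1.   ]]
```

```bash
python3 drive.py '[{"xyz": [0,-0.0012,0.02]},{"xyz": [0,-0.0012,0.0435]},{"xyz": [0,-0.0012,0.0435]},{"xyz": [0,-0.0012,0.0435]}]'
python3 drive.py '[{},{},{},{}]' 0 30
python3 -c "
from h import *
o=r.get_obs();print(o['tcp_pos'],o['contact_force'],o['moment'])"
```

```text
clock: 32.0
tcp_pos: [0.578, -0.0053, 0.2817]
orientation: [-2.357, -2.077, 0.001]
contact_force: [-0.5, -0.8, 0.0]
grip_width: 0.045
gripper_force: 0.0
clock: 32.4
tcp_pos: [0.5784, -0.0052, 0.2827]
orientation: [2.355, 2.077, 0.003]
contact_force: [-0.1, -0.8, 4.4]
grip_width: 0.0116
gripper_force: 35.4
[ 0.57839811 -0.00515254  0.28274563] [-0.05747239 -0.82693824  4.38062579] [-0.03777164 -0.06479325 -0.02352073]
```

```bash
for i in 1; do python3 drive.py '[{"xyz": [0,0,0.0003],"rotvec": [0,0,0.15]},{"xyz": [0,0,0.0007],"rotvec": [0,0,0.3]},{"xyz": [0,0,0.001],"rotvec": [0,0,0.45]},{"xyz": [0,0,0.0013],"rotvec": [0,0,0.6]},{"xyz": [0,0,0.0017],"rotvec": [0,0,0.75]}]'
python3 drive.py '[{"xyz": [0,0,0.0003],"rotvec": [0,0,0.15]},{"xyz": [0,0,0.0007],"rotvec": [0,0,0.3]},{"xyz": [0,0,0.001],"rotvec": [0,0,0.45]},{"xyz": [0,0,0.0013],"rotvec": [0,0,0.6]},{"xyz": [0,0,0.0017],"rotvec": [0,0,0.75]}]'
python3 drive.py '[{"xyz": [0,0,0.0003],"rotvec": [0,0,0.15]},{"xyz": [0,0,0.0007],"rotvec": [0,0,0.3]},{"xyz": [0,0,0.001],"rotvec": [0,0,0.45]},{"xyz": [0,0,0.0013],"rotvec": [0,0,0.6]},{"xyz": [0,0,0.0017],"rotvec": [0,0,0.75]}]'; done
python3 -c "
from h import *
o=r.get_obs();print(o['tcp_pos'],o['contact_force'],o['moment'],o['joints'])"
```

```text
clock: 32.9
tcp_pos: [0.5784, -0.0052, 0.281]
orientation: [2.956, 1.061, 0.004]
contact_force: [0.1, -0.3, 4.3]
grip_width: 0.0115
gripper_force: 35.6
clock: 33.4
tcp_pos: [0.5785, -0.0053, 0.2794]
orientation: [-3.14, 0.096, -0.004]
contact_force: [1.7, 0.1, 6.1]
grip_width: 0.0114
gripper_force: 35.6
clock: 33.9
tcp_pos: [0.5785, -0.0054, 0.2777]
orientation: [-2.886, 1.239, -0.004]
contact_force: [0.2, -1.0, 5.1]
grip_width: 0.011
gripper_force: 35.7
[ 0.57850537 -0.00542627  0.27768017] [ 0.1698698  -1.01438085  5.10262273] [-0.21842539 -0.06023087  0.01570372] [-0.70516554  0.43806923  0.80406436  1.85970781 -0.37234471  0.99779419
 -2.12451089]
```

```bash
python3 drive.py '[{"xyz": [0,0,0.0003],"rotvec": [0,0,0.15]},{"xyz": [0,0,0.0007],"rotvec": [0,0,0.3]},{"xyz": [0,0,0.001],"rotvec": [0,0,0.45]},{"xyz": [0,0,0.0013],"rotvec": [0,0,0.6]},{"xyz": [0,0,0.0013],"rotvec": [0,0,0.6]}]'
python3 drive.py '[{},{},{}]' 0.045
python3 drive.py '[{"xyz": [0,0,-0.04]},{"xyz": [0,0,-0.04]},{"xyz": [0,0,-0.04]}]'
python3 drive.py '[{"rotvec": [0,0,-0.15]},{"rotvec": [0,0,-0.3]},{"rotvec": [0,0,-0.45]},{"rotvec": [0,0,-0.6]},{"rotvec": [0,0,-0.75]}]' >/dev/null
python3 drive.py '[{"rotvec": [0,0,-0.15]},{"rotvec": [0,0,-0.3]},{"rotvec": [0,0,-0.45]},{"rotvec": [0,0,-0.6]},{"rotvec": [0,0,-0.75]}]' >/dev/null
python3 drive.py '[{"rotvec": [0,0,-0.15]},{"rotvec": [0,0,-0.3]},{"rotvec": [0,0,-0.45]},{"rotvec": [0,0,-0.6]},{"rotvec": [0,0,-0.75]}]' >/dev/null
python3 drive.py '[{"rotvec": [0,0,-0.15]},{"rotvec": [0,0,-0.3]},{"rotvec": [0,0,-0.45]},{"rotvec": [0,0,-0.6]},{"rotvec": [0,0,-0.75]}]' >/dev/null
python3 drive.py '[{"rotvec": [0,0,-0.1416]},{"rotvec": [0,0,-0.1416]},{"rotvec": [0,0,-0.1416]}]'
python3 -c "
from h import *
o=r.get_obs();print(tool([.5785,-.0054,.2763]),o['contact_force'],o['moment'],o['joints'],Ro.from_rotvec(o['orientation']).as_matrix().round(3))"
```

```text
clock: 34.4
tcp_pos: [0.5785, -0.0054, 0.2763]
orientation: [-2.393, 2.034, -0.003]
contact_force: [-0.8, -0.6, 8.2]
grip_width: 0.0112
gripper_force: 35.9
clock: 34.7
tcp_pos: [0.5773, -0.0049, 0.2749]
orientation: [2.398, -2.029, -0.001]
contact_force: [0.0, -0.0, 0.2]
grip_width: 0.0447
gripper_force: 0.0
clock: 35.0
tcp_pos: [0.5779, -0.0051, 0.3157]
orientation: [-2.397, 2.028, -0.001]
contact_force: [-0.9, 0.2, -0.1]
grip_width: 0.045
gripper_force: 0.0
clock: 37.3
tcp_pos: [0.5772, -0.0051, 0.3144]
orientation: [-2.033, -2.393, 0.001]
contact_force: [-0.3, 0.2, 0.4]
grip_width: 0.0452
gripper_force: 0.0
[-0.00054171  0.00129207  0.03808657] [-0.27548206  0.23979819  0.40880827] [-0.01244693 -0.02248237 -0.03265927] [-0.33344201  0.31168878  0.29312689  1.7986821  -0.10282006  1.04757753
  0.16035931] [[-0.162  0.987 -0.002]
 [ 0.987  0.162  0.   ]
 [ 0.    -0.002 -1.   ]]
```

```bash
python3 drive.py '[{"xyz": [0,0.001,0.02]},{"xyz": [0,0.001,0.038]},{"xyz": [0,0.001,0.038]},{"xyz": [0,0.001,0.038]}]'
python3 drive.py '[{},{},{},{}]' 0 30
python3 drive.py '[{"xyz": [0,0,0.0003],"rotvec": [0,0,0.15]},{"xyz": [0,0,0.0007],"rotvec": [0,0,0.3]},{"xyz": [0,0,0.001],"rotvec": [0,0,0.45]},{"xyz": [0,0,0.0013],"rotvec": [0,0,0.6]},{"xyz": [0,0,0.0017],"rotvec": [0,0,0.75]}]' >/dev/null
python3 drive.py '[{"xyz": [0,0,0.0003],"rotvec": [0,0,0.15]},{"xyz": [0,0,0.0007],"rotvec": [0,0,0.3]},{"xyz": [0,0,0.001],"rotvec": [0,0,0.45]},{"xyz": [0,0,0.0013],"rotvec": [0,0,0.6]},{"xyz": [0,0,0.0017],"rotvec": [0,0,0.75]}]'
python3 drive.py '[{"xyz": [0,0,0.0003],"rotvec": [0,0,0.15]},{"xyz": [0,0,0.0007],"rotvec": [0,0,0.3]},{"xyz": [0,0,0.001],"rotvec": [0,0,0.45]},{"xyz": [0,0,0.0013],"rotvec": [0,0,0.6]},{"xyz": [0,0,0.0017],"rotvec": [0,0,0.75]}]' >/dev/null
python3 drive.py '[{"xyz": [0,0,0.0003],"rotvec": [0,0,0.15]},{"xyz": [0,0,0.0007],"rotvec": [0,0,0.3]},{"xyz": [0,0,0.001],"rotvec": [0,0,0.45]},{"xyz": [0,0,0.0013],"rotvec": [0,0,0.6]},{"xyz": [0,0,0.0017],"rotvec": [0,0,0.75]}]'
python3 -c "
from h import *
o=r.get_obs();print(o['contact_force'],o['moment'],o['joints'])"
```

```text
clock: 37.7
tcp_pos: [0.5785, -0.0048, 0.2771]
orientation: [-2.031, -2.396, 0.001]
contact_force: [-0.3, -0.3, 0.5]
grip_width: 0.0447
gripper_force: 0.0
clock: 38.1
tcp_pos: [0.5787, -0.005, 0.2781]
orientation: [2.03, 2.398, 0.001]
contact_force: [-2.8, -0.3, 6.1]
grip_width: 0.0114
gripper_force: 35.0
clock: 39.1
tcp_pos: [0.579, -0.0053, 0.2748]
orientation: [3.121, 0.361, 0.002]
contact_force: [-2.2, -0.6, 6.9]
grip_width: 0.0111
gripper_force: 35.0
clock: 40.1
tcp_pos: [0.5787, -0.0057, 0.2714]
orientation: [-2.53, 1.863, -0.001]
contact_force: [-3.5, -1.2, 7.1]
grip_width: 0.0115
gripper_force: 35.2
[-3.53194922 -1.1555682   7.14102329] [-0.34427842  0.89819856  0.03089586] [-0.81804862  0.52298895  0.993336    1.87006281 -0.51043621  1.02823702
 -2.45120707]
```

```bash
python3 drive.py '[{},{},{}]' 0.045
python3 drive.py '[{"xyz": [0,0,-0.04]},{"xyz": [0,0,-0.04]},{"xyz": [0,0,-0.04]}]'
python3 drive.py '[{"rotvec": [0,0,-0.15]},{"rotvec": [0,0,-0.3]},{"rotvec": [0,0,-0.45]},{"rotvec": [0,0,-0.6]},{"rotvec": [0,0,-0.75]}]' >/dev/null
python3 drive.py '[{"rotvec": [0,0,-0.15]},{"rotvec": [0,0,-0.3]},{"rotvec": [0,0,-0.45]},{"rotvec": [0,0,-0.6]},{"rotvec": [0,0,-0.75]}]' >/dev/null
python3 drive.py '[{"rotvec": [0,0,-0.15]},{"rotvec": [0,0,-0.3]},{"rotvec": [0,0,-0.45]},{"rotvec": [0,0,-0.6]},{"rotvec": [0,0,-0.75]}]' >/dev/null
python3 drive.py '[{"rotvec": [0,0,-0.15]},{"rotvec": [0,0,-0.3]},{"rotvec": [0,0,-0.45]},{"rotvec": [0,0,-0.6]},{"rotvec": [0,0,-0.75]}]' >/dev/null
python3 drive.py '[{"rotvec": [0,0,-0.1416]},{"rotvec": [0,0,-0.1416]},{"rotvec": [0,0,-0.1416]}]'
python3 -c "
from h import *
o=r.get_obs();print(tool([.5785,-.0054,.2695]),o['joints'],Ro.from_rotvec(o['orientation']).as_matrix().round(3))"
```

```text
clock: 40.4
tcp_pos: [0.5786, -0.0047, 0.2703]
orientation: [-2.538, 1.851, 0.0]
contact_force: [0.4, -0.2, 0.1]
grip_width: 0.0448
gripper_force: 0.0
clock: 40.7
tcp_pos: [0.579, -0.005, 0.3111]
orientation: [-2.536, 1.852, -0.001]
contact_force: [-0.4, 0.6, -1.0]
grip_width: 0.0452
gripper_force: 0.0
clock: 43.0
tcp_pos: [0.5783, -0.0049, 0.3097]
orientation: [-1.858, -2.532, 0.001]
contact_force: [-0.1, 0.4, -0.3]
grip_width: 0.0452
gripper_force: 0.0
[-0.00056143  0.00013271  0.04023959] [-0.34736773  0.31904076  0.31142389  1.80263115 -0.1121708   1.03822379
  0.31089258] [[-0.3    0.954 -0.001]
 [ 0.954  0.3    0.   ]
 [ 0.001 -0.001 -1.   ]]
```

```bash
python3 drive.py '[{"xyz": [0,0,0.02]},{"xyz": [0,0,0.0405]},{"xyz": [0,0,0.0405]},{"xyz": [0,0,0.0405]}]'
python3 drive.py '[{},{},{},{}]' 0 30
python3 drive.py '[{"xyz": [0,0,0.0003],"rotvec": [0,0,0.15]},{"xyz": [0,0,0.0007],"rotvec": [0,0,0.3]},{"xyz": [0,0,0.001],"rotvec": [0,0,0.45]},{"xyz": [0,0,0.0013],"rotvec": [0,0,0.6]},{"xyz": [0,0,0.0017],"rotvec": [0,0,0.75]}]' >/dev/null
python3 drive.py '[{"xyz": [0,0,0.0003],"rotvec": [0,0,0.15]},{"xyz": [0,0,0.0007],"rotvec": [0,0,0.3]},{"xyz": [0,0,0.001],"rotvec": [0,0,0.45]},{"xyz": [0,0,0.0013],"rotvec": [0,0,0.6]},{"xyz": [0,0,0.0017],"rotvec": [0,0,0.75]}]'
python3 drive.py '[{"xyz": [0,0,0.0003],"rotvec": [0,0,0.15]},{"xyz": [0,0,0.0007],"rotvec": [0,0,0.3]},{"xyz": [0,0,0.001],"rotvec": [0,0,0.45]},{"xyz": [0,0,0.0013],"rotvec": [0,0,0.6]},{"xyz": [0,0,0.0017],"rotvec": [0,0,0.75]}]'
python3 drive.py '[{"xyz": [0,0,0.0003],"rotvec": [0,0,0.15]},{"xyz": [0,0,0.0007],"rotvec": [0,0,0.3]},{"xyz": [0,0,0.001],"rotvec": [0,0,0.45]},{"xyz": [0,0,0.0013],"rotvec": [0,0,0.6]},{"xyz": [0,0,0.0017],"rotvec": [0,0,0.75]}]'
python3 -c "
from h import *
o=r.get_obs();print(o['contact_force'],o['moment'],o['joints'])"
```

```text
clock: 43.4
tcp_pos: [0.5785, -0.0048, 0.2698]
orientation: [-1.856, -2.534, 0.001]
contact_force: [0.1, 0.6, -0.2]
grip_width: 0.0451
gripper_force: 0.0
clock: 43.8
tcp_pos: [0.5787, -0.0051, 0.2709]
orientation: [1.855, 2.535, 0.001]
contact_force: [-2.2, -1.3, 6.3]
grip_width: 0.0116
gripper_force: 34.8
clock: 44.8
tcp_pos: [0.5789, -0.0054, 0.2677]
orientation: [-3.087, -0.581, -0.002]
contact_force: [-3.1, -0.4, 8.4]
grip_width: 0.0114
gripper_force: 38.8
clock: 45.3
tcp_pos: [0.579, -0.0056, 0.2665]
orientation: [-3.085, 0.59, -0.002]
contact_force: [-5.0, -0.7, 11.6]
grip_width: 0.0111
gripper_force: 49.0
clock: 45.8
tcp_pos: [0.5789, -0.0057, 0.2646]
orientation: [-2.655, 1.679, -0.001]
contact_force: [-2.5, -3.1, 8.9]
grip_width: 0.0114
gripper_force: 35.8
[-2.45546081 -3.06525969  8.88688626] [-0.57567904  0.73980256  0.12974964] [-0.83223104  0.55002765  1.02371776  1.87712814 -0.54885141  1.02726765
 -2.27461317]
```

Run:
```python
from h import *
im,d=r.grab_frame("side"); cv2.imwrite("pics/s9.png",cv2.resize(im[140:280,200:370],None,fx=4,fy=4,interpolation=cv2.INTER_CUBIC)); np.savez("side9.npz",im=im,d=d)
q=cloud("side",d); m=(np.hypot(q[...,0]-.578,q[...,1]+.0054)<.03)&(q[...,2]>.163)&(q[...,2]<.2)&(im.max(2)>100); print(m.sum(),np.percentile(q[m][:,2],[5,50,95]))
```

```text
119 [0.1657009  0.16800402 0.1878927 ]
```

View pics/s9.png

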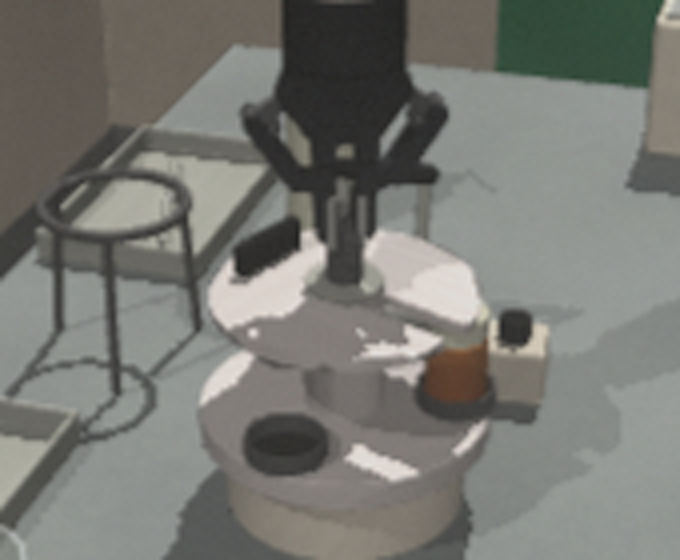

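The lid, rotor and lever are unchanged. The washer is about 4 mm above the lid, so roughly 1.8 rad remain. I'll continue a little, then regrip.

```bash
python3 drive.py '[{"xyz": [0,0,0.0003],"rotvec": [0,0,0.15]},{"xyz": [0,0,0.0007],"rotvec": [0,0,0.3]},{"xyz": [0,0,0.001],"rotvec": [0,0,0.45]},{"xyz": [0,0,0.001],"rotvec": [0,0,0.45]}]'
python3 drive.py '[{},{},{}]' 0.045
python3 drive.py '[{"xyz": [0,0,-0.04]},{"xyz": [0,0,-0.04]},{"xyz": [0,0,-0.04]}]'
python3 drive.py '[{"rotvec": [0,0,-0.15]},{"rotvec": [0,0,-0.3]},{"rotvec": [0,0,-0.45]},{"rotvec": [0,0,-0.6]},{"rotvec": [0,0,-0.75]}]' >/dev/null
python3 drive.py '[{"rotvec": [0,0,-0.15]},{"rotvec": [0,0,-0.3]},{"rotvec": [0,0,-0.45]},{"rotvec": [0,0,-0.6]},{"rotvec": [0,0,-0.75]}]' >/dev/null
python3 drive.py '[{"rotvec": [0,0,-0.15]},{"rotvec": [0,0,-0.3]},{"rotvec": [0,0,-0.45]},{"rotvec": [0,0,-0.6]},{"rotvec": [0,0,-0.75]}]' >/dev/null
python3 drive.py '[{"rotvec": [0,0,-0.15]},{"rotvec": [0,0,-0.3]},{"rotvec": [0,0,-0.45]},{"rotvec": [0,0,-0.6]},{"rotvec": [0,0,-0.75]}]' >/dev/null
python3 drive.py '[{"rotvec": [0,0,-0.1416]},{"rotvec": [0,0,-0.1416]},{"rotvec": [0,0,-0.1416]}]'
python3 -c "
from h import *
o=r.get_obs();print(tool([.5785,-.0054,.2623]),o['joints'],Ro.from_rotvec(o['orientation']).as_matrix().round(3))"
```

```text
clock: 46.25
tcp_pos: [0.5787, -0.0059, 0.2636]
orientation: [2.215, -2.227, 0.001]
contact_force: [-5.6, -1.4, 14.6]
grip_width: 0.0114
gripper_force: 37.0
clock: 46.55
tcp_pos: [0.5787, -0.0045, 0.2619]
orientation: [-2.221, 2.221, 0.001]
contact_force: [0.8, 0.2, -0.7]
grip_width: 0.0451
gripper_force: 0.0
clock: 46.85
tcp_pos: [0.579, -0.0048, 0.3026]
orientation: [-2.22, 2.221, -0.001]
contact_force: [-0.0, 0.6, -0.3]
grip_width: 0.0455
gripper_force: 0.0
clock: 49.15
tcp_pos: [0.5782, -0.0048, 0.3014]
orientation: [-2.225, -2.216, 0.001]
contact_force: [0.5, -0.5, 0.2]
grip_width: 0.0452
gripper_force: 0.0
[-0.00057798  0.00031808  0.03908192] [-0.42834671  0.33605726  0.4161097   1.81700989 -0.1572212   1.02217732
  0.04525522] [[ 0.004  1.    -0.001]
 [ 1.    -0.004  0.   ]
 [ 0.    -0.001 -1.   ]]
```

```bash
python3 drive.py '[{"xyz": [0,0,0.02]},{"xyz": [0,0,0.039]},{"xyz": [0,0,0.039]},{"xyz": [0,0,0.039]}]'
python3 drive.py '[{},{},{},{}]' 0 40
python3 -c "
from h import *
print(r.get_obs()['moment'])"
python3 drive.py '[{"xyz": [0,0,0.0003],"rotvec": [0,0,0.15]},{"xyz": [0,0,0.0007],"rotvec": [0,0,0.3]},{"xyz": [0,0,0.001],"rotvec": [0,0,0.45]},{"xyz": [0,0,0.0013],"rotvec": [0,0,0.6]},{"xyz": [0,0,0.0017],"rotvec": [0,0,0.75]}]'
python3 -c "
from h import *
print(r.get_obs()['moment'])"
python3 drive.py '[{"xyz": [0,0,0.0003],"rotvec": [0,0,0.15]},{"xyz": [0,0,0.0007],"rotvec": [0,0,0.3]},{"xyz": [0,0,0.0007],"rotvec": [0,0,0.3]}]'
python3 -c "
from h import *
o=r.get_obs();print(o['contact_force'],o['moment'],o['joints'])"
```

```text
clock: 49.55
tcp_pos: [0.5785, -0.0049, 0.263]
orientation: [-2.224, -2.219, 0.001]
contact_force: [0.7, -0.1, 0.5]
grip_width: 0.0449
gripper_force: 0.0
clock: 49.95
tcp_pos: [0.5786, -0.0049, 0.264]
orientation: [-2.223, -2.22, -0.001]
contact_force: [-2.2, 0.0, 6.0]
grip_width: 0.0112
gripper_force: 42.5
[0.05096755 0.72458032 0.01740287]
clock: 50.45
tcp_pos: [0.5791, -0.0048, 0.2627]
orientation: [-2.885, -1.244, -0.003]
contact_force: [-2.8, -0.1, 8.8]
grip_width: 0.011
gripper_force: 43.5
[0.01444685 0.61350266 0.21493045]
clock: 50.75
tcp_pos: [0.5791, -0.0051, 0.2621]
orientation: [-3.038, -0.801, -0.002]
contact_force: [-4.3, -0.4, 10.6]
grip_width: 0.0113
gripper_force: 43.8
[-4.34554157 -0.36569769 10.58971869] [ 0.04221124  0.79113734 -0.06307296] [-0.59625251  0.4210333   0.64987073  1.86654676 -0.3084378   0.95419685
 -0.8631098 ]
```

```bash
cat > mz.py <<'E'
from h import *
o=r.get_obs();R=Ro.from_rotvec(o['orientation']).as_matrix();print("Mz",o['moment'][2].round(3),"tau7",o['tau'][6].round(3),"yaw",np.degrees(np.arctan2(R[1,0],R[0,0])).round(2))
E
python3 mz.py
for i in 1; do python3 drive.py '[{"xyz": [0,0,0.0003],"rotvec": [0,0,0.12]},{"xyz": [0,0,0.0003],"rotvec": [0,0,0.12]}]' | grep -E "tcp|force:"; python3 mz.py
python3 drive.py '[{"xyz": [0,0,0.0002],"rotvec": [0,0,0.1]},{"xyz": [0,0,0.0002],"rotvec": [0,0,0.1]}]'| grep -E "tcp|force:"; python3 mz.py
python3 drive.py '[{"xyz": [0,0,0.0002],"rotvec": [0,0,0.1]},{"xyz": [0,0,0.0002],"rotvec": [0,0,0.1]}]'| grep -E "tcp|force:"; python3 mz.py; done
```

```text
Mz -0.063 tau7 -1.078 yaw 29.54
tcp_pos: [0.5796, -0.0049, 0.262]
contact_force: [-2.9, 1.2, 9.2]
gripper_force: 43.7
Mz -0.036 tau7 -0.753 yaw 22.74
tcp_pos: [0.5792, -0.0052, 0.2618]
contact_force: [-3.6, -0.1, 10.0]
gripper_force: 44.1
Mz -0.149 tau7 -0.571 yaw 17.01
tcp_pos: [0.5797, -0.0051, 0.2616]
contact_force: [-0.9, -0.3, 9.0]
gripper_force: 43.9
Mz -0.188 tau7 -0.492 yaw 11.29
```

```bash
python3 drive.py '[{"xyz": [0,0,0.0002],"rotvec": [0,0,0.1]},{"xyz": [0,0,0.0002],"rotvec": [0,0,0.1]}]' | grep -E "tcp|force:"; python3 mz.py
python3 drive.py '[{"xyz": [0,0,0.0002],"rotvec": [0,0,0.1]},{"xyz": [0,0,0.0002],"rotvec": [0,0,0.1]}]'| grep -E "tcp|force:"; python3 mz.py
python3 - <<'E'
from h import *
im,d=r.grab_frame("side"); np.savez("side10.npz",im=im,d=d)
q=cloud("side",d); m=(np.hypot(q[...,0]-.578,q[...,1]+.0054)<.028)&(q[...,2]>.155)&(q[...,2]<.18)&(im.max(2)>90); print(m.sum(),np.percentile(q[m][:,2],[5,25,50,75,95]))
E
```

```text
tcp_pos: [0.5792, -0.0053, 0.2614]
contact_force: [-4.2, 0.0, 11.2]
gripper_force: 44.3
Mz -0.242 tau7 -0.421 yaw 5.54
tcp_pos: [0.5793, -0.0053, 0.2614]
contact_force: [-4.6, -0.7, 12.4]
gripper_force: 44.6
Mz 0.058 tau7 -0.764 yaw -0.15
135 [0.15872769 0.16174412 0.16358146 0.16465657 0.16577584]
```

```bash
python3 drive.py '[{"xyz": [0,0,0.0002],"rotvec": [0,0,0.1]},{"xyz": [0,0,0.0002],"rotvec": [0,0,0.1]},{"xyz": [0,0,0.0002],"rotvec": [0,0,0.1]}]' | grep -E "tcp|force:"; python3 mz.py
python3 drive.py '[{}]' >/dev/null;  python3 mz.py
python3 drive.py '[{}]' >/dev/null;  python3 mz.py
```

```text
tcp_pos: [0.5798, -0.0055, 0.2613]
contact_force: [-2.2, -0.6, 10.8]
gripper_force: 44.5
Mz 0.07 tau7 -0.071 yaw -5.75
Mz 0.041 tau7 -0.036 yaw -5.74
Mz -0.007 tau7 -0.039 yaw -5.74
```

```bash
python3 drive.py '[{"xyz": [0,0,0.0002],"rotvec": [0,0,0.1]},{"xyz": [0,0,0.0002],"rotvec": [0,0,0.1]},{"xyz": [0,0,0.0002],"rotvec": [0,0,0.1]}]' | grep -E "tcp|force:"; python3 mz.py
python3 drive.py '[{}]' >/dev/null;  python3 mz.py
python3 drive.py '[{}]' >/dev/null;  python3 mz.py
```

```text
tcp_pos: [0.5791, -0.0055, 0.2612]
contact_force: [-5.4, -1.1, 14.4]
gripper_force: 45.2
Mz -0.054 tau7 0.049 yaw -11.5
Mz -0.074 tau7 0.083 yaw -11.49
Mz -0.085 tau7 0.081 yaw -11.49
```

```bash
python3 drive.py '[{"xyz": [0,0,0.0002],"rotvec": [0,0,0.1]},{"xyz": [0,0,0.0002],"rotvec": [0,0,0.1]},{"xyz": [0,0,0.0002],"rotvec": [0,0,0.1]}]' | grep -E "tcp|force:"; python3 mz.py
python3 drive.py '[{}]' >/dev/null;  python3 mz.py
python3 drive.py '[{"rotvec": [0,0,0.1]},{"rotvec": [0,0,0.1]},{"rotvec": [0,0,0.1]}]' | grep -E "tcp|force:"; python3 mz.py
python3 drive.py '[{}]' >/dev/null;  python3 mz.py
python3 - <<'E'
from h import *
im,d=r.grab_frame("side"); np.savez("side11.npz",im=im,d=d)
a=np.load("side10.npz")["im"]
cv2.imwrite("pics/s11.png",cv2.resize(np.hstack([a[165:245,245:345],im[165:245,245:345]]),None,fx=4,fy=4,interpolation=cv2.INTER_CUBIC))
E
```

```text
tcp_pos: [0.5796, -0.0057, 0.2611]
contact_force: [-4.2, -1.6, 14.5]
gripper_force: 45.3
Mz -0.129 tau7 0.093 yaw -17.25
Mz -0.1 tau7 0.128 yaw -17.23
tcp_pos: [0.5797, -0.0058, 0.2611]
contact_force: [-3.0, -0.5, 12.9]
gripper_force: 45.7
Mz 0.064 tau7 -0.089 yaw -22.95
Mz 0.056 tau7 -0.054 yaw -22.94
```

View pics/s11.png

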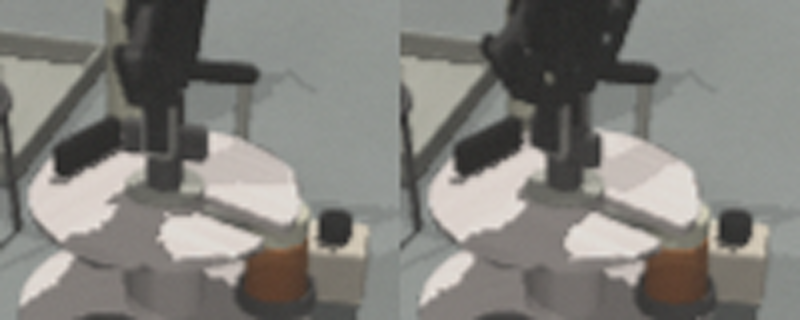

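The washer now appears to sit on the lid, and the lid and rotor haven't turned. I'll go on in small steps, watching the torque and opening for the snug point.

```bash
python3 drive.py '[{"rotvec": [0,0,0.1]},{"rotvec": [0,0,0.1]},{"rotvec": [0,0,0.1]}]' | grep -E "tcp|force:|width"; python3 mz.py
python3 drive.py '[{"rotvec": [0,0,0.1]},{"rotvec": [0,0,0.1]},{"rotvec": [0,0,0.1]}]' | grep -E "tcp|force:|width"; python3 mz.py
python3 drive.py '[{},{},{}]' .045 | grep -E "tcp|force:|width"
python3 drive.py '[{"xyz": [0,0,-0.04]},{"xyz": [0,0,-0.08]},{"xyz": [0,0,-0.08]},{"xyz": [0,0,-0.08]}]' | grep -E "tcp|force:|width"; python3 mz.py
python3 - <<'E'
from h import *
im,d=r.grab_frame("side"); np.savez("side12.npz",im=im,d=d); q=cloud("side",d); g=im.max(2)
rr=np.hypot(q[...,0]-.578,q[...,1]+.0054)
m=(rr<.035)&(q[...,2]>.19)&(q[...,2]<.216)&(g<110); p=q[m]; t=p[p[:,2]>np.percentile(p[:,2],97)-.005]
for s in(p,t):
    c=s.mean(0); w,v=np.linalg.eigh(np.cov((s-c)[:,:2].T)); print(len(s),c,"bar dir",np.degrees(np.arctan2(v[1,1],v[0,1])),s[:,2].max())
m=(rr<.026)&(rr>.014)&(q[...,2]>.155)&(q[...,2]<.18)&(g>90); print("washer",m.sum(),np.percentile(q[m][:,2],[10,50,90]))
E
```

```text
tcp_pos: [0.5792, -0.0057, 0.261]
contact_force: [-5.9, -0.7, 15.5]
grip_width: 0.0113
gripper_force: 46.2
Mz -0.064 tau7 0.043 yaw -28.7
tcp_pos: [0.5792, -0.0057, 0.261]
contact_force: [-6.2, -0.3, 15.9]
grip_width: 0.0111
gripper_force: 47.3
Mz 0.211 tau7 -0.231 yaw -34.38
tcp_pos: [0.5786, -0.0047, 0.2589]
contact_force: [-0.2, -0.0, 0.7]
grip_width: 0.0452
gripper_force: 0.0
tcp_pos: [0.5789, -0.0047, 0.3394]
contact_force: [0.4, 0.3, -0.7]
grip_width: 0.0453
gripper_force: 0.0
Mz 0.034 tau7 -0.036 yaw -34.34
158 [ 5.78983758e-01 -3.77719922e-04  2.00204346e-01] bar dir 175.66648620333999 0.20996791648686058
52 [ 0.57921066 -0.00199866  0.20660478] bar dir 176.43430753127066 0.20996791648686058
washer 99 [0.16136088 0.16374269 0.16541294]
```

```bash
python3 drive.py '[{"xyz": [0.03,0.15,0]},{"xyz": [0.03,0.15,0]},{"xyz": [0.03,0.15,0]},{"xyz": [0.03,0.15,0]}]' >/dev/null
python3 drive.py '[{"xyz": [0.035,0.14,0]},{"xyz": [0.035,0.14,0]},{"xyz": [0.035,0.14,0]},{"xyz": [0.035,0.14,0]}]' | grep tcp
python3 - <<'E'
from h import *
for n,sl in(("side",np.s_[150:290,215:365]),("top",np.s_[150:290,215:365])):
    im,d=r.grab_frame(n); np.savez(n+"13.npz",im=im,d=d); q=cloud(n,d); g=im.max(2)
    rr=np.hypot(q[...,0]-.578,q[...,1]+.0054)
    for z0 in(.19,.2025):
        m=(rr<.035)&(q[...,2]>z0)&(q[...,2]<.216)&(g<110); s=q[m]; c=s.mean(0); w,v=np.linalg.eigh(np.cov((s-c)[:,:2].T)); print(n,len(s),c,"bar dir",np.degrees(np.arctan2(v[1,1],v[0,1])),s[:,2].max())
    m=(rr<.026)&(rr>.014)&(q[...,2]>.155)&(q[...,2]<.18)&(g>90); print("washer",m.sum(),np.percentile(q[m][:,2],[10,50,90]))
    m=(rr<.085)&(rr>.035)&(q[...,2]>.15)&(q[...,2]<.18)&(g>90); print("lid",m.sum(),np.percentile(q[m][:,2],[10,50,90]))
    a=im[sl] if n=="side" else np.hstack([a,im[sl]])
cv2.imwrite("pics/n13.png",cv2.resize(a,None,fx=2.6,fy=2.6,interpolation=cv2.INTER_CUBIC))
E
```

```text
tcp_pos: [0.4643, -0.2868, 0.3385]
side 156 [ 0.5791017  -0.00060622  0.20032458] bar dir 175.38493373626852 0.20992007729274603
side 60 [ 0.57850417 -0.00160092  0.20628139] bar dir 176.03849414173635 0.20992007729274603
washer 97 [0.16136686 0.16373147 0.16494095]
lid 1072 [0.15845299 0.15985692 0.16134734]
top 128 [ 0.57512823 -0.00569917  0.20615522] bar dir 176.23883848609958 0.21154772104529426
top 119 [ 0.57529895 -0.0057989   0.20711077] bar dir 176.38503087362432 0.21154772104529426
washer 230 [0.1611063  0.16329227 0.16546954]
lid 3260 [0.15749436 0.15961842 0.1617367 ]
```

View pics/n13.png

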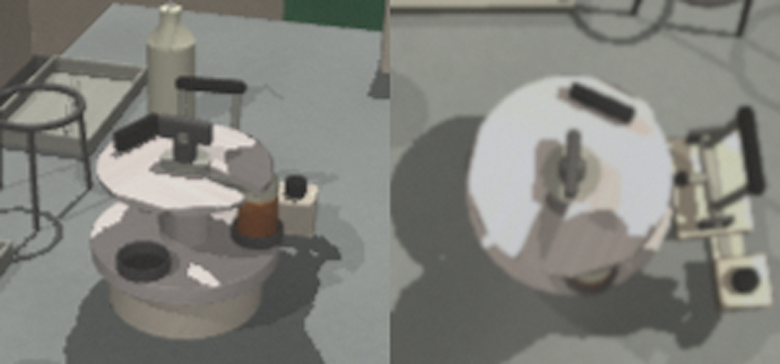

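Both views agree that the bar now stands at -4°, so the nut has turned 10.9 rad and its washer (top 0.1635) rests on the lid (top 0.160). The last part of my turning slipped in the pads because the nut had stiffened, so it is clamped. Next is the release button, pressed with closed fingers.

```bash
python3 drive.py '[{"rotvec": [0,0,-0.15]},{"rotvec": [0,0,-0.3]},{"rotvec": [0,0,-0.45]},{"rotvec": [0,0,-0.6]},{"rotvec": [0,0,-0.6]}]' 0 20 >/dev/null
python3 drive.py '[{},{}]' | grep -E "tcp|width"
python3 - <<'E'
exec(open("m.py").read().replace("sys.argv[1]","'top13.npz'").replace("sys.argv[2]","'side13.npz'"))
m=box("top",.45,.54,-.21,-.13,.05,.075)&(I["top"].max(2)<80)
for c in blobs("top",m,10,900): print("button",circ("top",c,.062))
m=box("side",.45,.54,-.21,-.13,.058,.075)&(I["side"].max(2)<80); q=P["side"][m]; print(q.mean(0),np.percentile(q[:,2],95))
o=r.get_obs();print(tool([.4946,-.168,.150]),o['tcp_pos'],Ro.from_rotvec(o['orientation']).as_matrix().round(3),o['joints'])
E
```

```text
tcp_pos: [0.4689, -0.2801, 0.3386]
grip_width: 0.0004
button (array([ 0.49444076, -0.16806674]), np.float64(0.009919789385290577))
[ 0.4955401  -0.16613672  0.061129  ] 0.06323121632388634
[ 0.0256892  -0.11209756  0.18858515] [ 0.46892354 -0.28011237  0.33857808] [[ 1.    -0.001 -0.001]
 [-0.001 -1.     0.   ]
 [-0.001 -0.    -1.   ]] [-0.29055736  0.31022725  0.89434548  1.86645616 -0.2710421   1.09334273
 -0.86517764]
```

```bash
python3 drive.py '[{"xyz": [0.0257,-0.1115,0]},{"xyz": [0.0257,-0.1115,0]},{"xyz": [0.0257,-0.1115,0.1]},{"xyz": [0.0257,-0.1115,0.18]},{"xyz": [0.0257,-0.1115,0.18]}]'
python3 drive.py '[{"xyz": [0,0,0.005]},{"xyz": [0,0,0.005]},{"xyz": [0,0,0.005]}]'
python3 -c "
from h import *
o=r.get_obs();print(tool([.4946,-.1678,.135]),o['tcp_pos'])"
```

```text
clock: 57.1
tcp_pos: [0.4945, -0.1696, 0.1881]
orientation: [3.141, 0.001, 0.002]
contact_force: [2.2, 0.5, 0.3]
grip_width: -0.0001
gripper_force: 0.0
clock: 57.4
tcp_pos: [0.4951, -0.1722, 0.1868]
orientation: [3.141, -0.002, 0.005]
contact_force: [-0.2, 0.5, 0.2]
grip_width: 0.0003
gripper_force: 0.0
[-0.00063414 -0.00444285  0.05181981] [ 0.49507007 -0.17219263  0.18682584]
```

```bash
python3 drive.py '[{"xyz": [-0.0005,-0.0042,0.03]},{"xyz": [-0.0005,-0.0042,0.047]},{"xyz": [-0.0005,-0.0042,0.047]},{"xyz": [-0.0005,-0.0042,0.047]}]'
python3 drive.py '[{"xyz": [0,0,0.003]},{"xyz": [0,0,0.005]},{"xyz": [0,0,0.005]}]' | grep -E "tcp|contact"
python3 drive.py '[{"xyz": [0,0,0.003]},{"xyz": [0,0,0.005]},{"xyz": [0,0,0.005]}]' | grep -E "tcp|contact"
```

```text
clock: 57.8
tcp_pos: [0.4945, -0.1677, 0.1397]
orientation: [3.141, -0.001, 0.005]
contact_force: [0.4, -0.2, 0.4]
grip_width: -0.0001
gripper_force: 0.0
tcp_pos: [0.4943, -0.1673, 0.1335]
contact_force: [0.6, 0.2, 3.1]
tcp_pos: [0.4938, -0.1671, 0.1276]
contact_force: [2.0, -0.8, 3.5]
```

```bash
python3 drive.py '[{"xyz": [0,0,0.002]},{"xyz": [0,0,0.002]},{"xyz": [0,0,0.002]}]' | grep -E "tcp|contact"
python3 - <<'E'
from h import *
im,d=r.grab_frame("side"); q=cloud("side",d); m=(abs(q[...,0]-.6)<.05)&(q[...,1]<-.12)&(q[...,1]>-.26)&(q[...,2]>.115)&(q[...,2]<.195)&(im.max(2)<80); p=q[m]; print(len(p),p.mean(0),p[:,2].max()); np.savez("side14.npz",im=im,d=d)
E
```

```text
tcp_pos: [0.4937, -0.1671, 0.1258]
contact_force: [2.5, -0.2, 4.2]
100 [ 0.60078119 -0.21695229  0.13811059] 0.14388760489816277
```

The lever has dropped: its bar is back at y -0.217, z 0.138, as at the start. I'll retreat and check everything.

```bash
python3 drive.py '[{"xyz": [0,0,-0.04]},{"xyz": [0,0,-0.09]},{"xyz": [0,0,-0.14]},{"xyz": [0,0,-0.18]},{"xyz": [0,0,-0.18]}]' | grep -E "tcp|contact"
python3 drive.py '[{"xyz": [-0.04,0.12,0]},{"xyz": [-0.04,0.12,0]},{"xyz": [-0.04,0.12,0]},{"xyz": [-0.04,0.12,0]},{"xyz": [-0.04,0.12,0]}]' | grep -E "tcp|contact"
python3 drive.py '[{},{},{},{},{}]' | grep -E "tcp|contact"
python3 - <<'E'
from h import *
for n,sl in(("side",np.s_[150:290,215:365]),("top",np.s_[150:290,245:395])):
    im,d=r.grab_frame(n); np.savez(n+"15.npz",im=im,d=d); q=cloud(n,d); g=im.max(2)
    m=(abs(q[...,0]-.6)<.05)&(q[...,1]<-.12)&(q[...,1]>-.26)&(q[...,2]>.115)&(q[...,2]<.195)&(g<80); p=q[m]; print(n,"bar",p.mean(0))
    rr=np.hypot(q[...,0]-.578,q[...,1]+.0054)
    m=(rr<.035)&(q[...,2]>.19)&(q[...,2]<.216)&(g<110); s=q[m]; c=s.mean(0); w,v=np.linalg.eigh(np.cov((s-c)[:,:2].T)); print("bar dir",np.degrees(np.arctan2(v[1,1],v[0,1])))
    m=(rr<.085)&(rr>.035)&(q[...,2]>.15)&(q[...,2]<.17)&(g>90); p=q[m]; A=np.c_[p[:,:2]-[.578,-.0054],np.ones(len(p))]; print("lid plane",np.linalg.lstsq(A,p[:,2],rcond=None)[0])
    a=im[sl] if n=="side" else np.hstack([a,im[sl]])
cv2.imwrite("pics/n15.png",cv2.resize(a,None,fx=2.6,fy=2.6,interpolation=cv2.INTER_CUBIC))
E
```

```text
tcp_pos: [0.4945, -0.1679, 0.3098]
contact_force: [0.0, -0.1, 0.1]
tcp_pos: [0.4523, -0.2866, 0.3044]
contact_force: [-1.3, -0.4, -0.5]
tcp_pos: [0.4536, -0.2866, 0.3057]
contact_force: [-0.1, -0.5, 0.5]
side bar [ 0.60088847 -0.21647971  0.13825158]
bar dir 176.13077551559186
lid plane [ 0.00553409 -0.00316074  0.15990808]
top bar [ 0.60012272 -0.22124325  0.14183131]
bar dir 176.24102002571922
lid plane [ 0.00088424 -0.00059931  0.15966328]
```

View pics/n15.png

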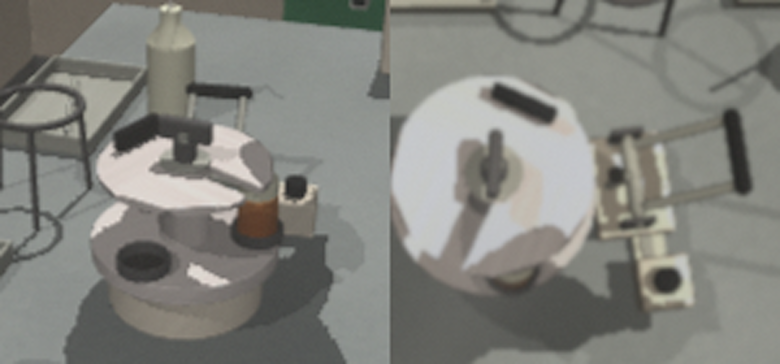

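The lever is right down, the lid is level and home under the nut, the visible jar is upright in its well, and the bystanders are where they were. I'm handing in.

```bash
python3 -c "
from bench import r
print(r.hand_in())"
```

```text
the job is handed in; nothing more can be done
None
```

The job is handed in, with no verdict returned: both jars went into wells (the lid hid one at the last look), the lid is home, the brake lever is fully down, and I judged the nut clamped because it stiffened and its washer sits on the lid, not from a measured clamp force.

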